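# Load bearing caps nose-first into a tilted carrier rail

## Task

First press the stop gate at the low end of the tilted rail fully down. Then load both bearing caps, one after the other: lay each on the open tongue at the rail's high end and push it down into the tube nose first, until the two lie end to end, the first one fully home against the gate and both facing down the rail. Leave everything else on the bench where it is.

Things in the scene. Friction and masses are not known exactly. Their poses are not given: they have to be found in the camera images.
- rail: tilted aluminium rail, fixed, sloping down at 12 degrees, roughly to the robot's left. Origin: on its floor, mid-width, at the tube's mouth. x points down the rail along the floor, y across, z square to the floor. Tube: x = 0 to 166 mm, inner width 50, inner height 42, walls and roof 4 mm thick, a 22 mm slot along the roof's middle. Two caps end to end fill the tube
- tongue_end (a point): the outer, higher end of the tongue, on its floor, mid-width: the tongue is the rail's open floor before the mouth, 120 mm long, with side guides 6 mm high, about 60 mm apart at this end and 51 mm at the mouth. Caps laid on the slope stay put: they need pushing, with a few newtons
- tube_end (a point): the low end of the tube, on its floor, mid-width, where the lowered gate stops the caps. When both are home the second cap's tail is about flush with the mouth (within 3 mm)
- gate (a joint): height of the stop gate above fully down, m: 0 = fully down (tube's low end shut), 0.055 = fully up. It slides square to the rail's floor, stays where it is left, and goes down under about 3 to 5 N; a hard stop ends its travel
- gate_top (a point): centre of the flat top of the gate's black T-handle (46 mm across the rail, 24 mm along it, 12 mm thick); 90 mm above the rail's floor and 168 mm down the rail from the mouth when fully down. The gate posts beside it reach 78 mm above the floor. z is the way the gate rises
- cap_a_mid (a point): one of two identical grey metal bearing caps, loose, 0.25 kg, flat on the bench. A block 62 mm long, 44 wide, 36 high, with a flat tail and an arch through its underside from side to side (28 wide, 17 high); at its other end a narrow low nose. Point: the block's centre, 18 mm up, 31 from the tail, 51 from the nose's tip. x points to the nose, y across (grip the 44 mm), z up
- cap_b_mid (a point): the other bearing cap, with the same shape, point and axes
- cap_a_nose (a point): the tip of the first cap's nose (20 mm long, 24 wide, 18 high; the whole cap is 82 mm long), mid-width, 9 mm above its underside
- cap_b_nose (a point): the tip of the other cap's nose, likewise
- piston: an aluminium piston standing upright, 62 mm across, 56 mm tall, between the two caps; origin at the centre of its underside; not to be moved
- bottle: a white bottle with a blue cap, 84 mm across, 210 mm tall, at the right; origin at the centre of its underside; not to be moved
- carton: a small orange box 70 x 70 x 45 mm, at the left; origin at the centre of its underside; not to be moved
- wrench: a steel open-ended wrench lying on the bench beyond the caps, 190 mm long; origin near its middle; not to be moved
- driver: a screwdriver lying on the bench at the far left, 200 mm long; origin near its middle; not to be moved
- camshaft: a steel camshaft lying on the bench at the far right, 200 mm long, 40 mm thick; origin under its middle; not to be moved
- tin: an open metal cup, 80 mm across, 60 mm tall, near the robot at the right; origin at the centre of its underside; not to be moved
Not all that is in view belongs to the job. Leave any green, pink or red look-alike of the part that bears cap_b_mid alone.

How it is judged:
By the outcome, as a careful person would: the job done as asked, in the order asked, and still so for the second after the job is handed in, with the robot touching nothing.
It also fails if it takes over 72 s, if anything falls off the work surface, if the arm or the gripper's body presses on something with over 40 N, if the wrist force passes 120 N, or if a joint passes its speed limit or range.

## Robot

A 6-joint arm with a two-finger parallel gripper is mounted at the origin on the work surface. World frame = base frame: x ahead of the robot, y to its left, z up, the work surface at z = 0. Lengths are in mm, angles in degrees, forces in N, time in s.
With the tool pointing down it reaches from about 300 to 850 mm from the base axis. Payload 4.2 kg.
Tool frame: the origin (TCP) lies between the finger pads; the fingertips stand 14 mm ahead of it and the grasp point (between the pads) lies 5 mm behind it (env.finger_overhang is the distance from the TCP to the fingertips, in mm); z points along the fingers, y is the line along which they close (so a half turn about z gives the same grasp; the last joint's range is limited). The gripper opens to 91 mm and grips with 3 to 60 N. Pads are 32 mm wide; open, the fingers measure 118 mm over their backs; the gripper's body (76 mm by 178 mm) begins 60 mm behind the grasp point.
Start: joints at [66.177, 18.312, 89.639, -0, 72.044, -1.146], TCP at [221.692, 530.56, 227.976] pointing down, gripper open.
Joint ranges: [-177.97, 177.97], [-48.28, 115.42], [12.27, 149.76], [-77.06, 257.06], [2.81, 150.46], [-146.56, 146.56]. Speed limits (degrees/s): [147.25, 147.25, 180, 180, 180, 180].

## Interface

Orientations are given as [roll, pitch, yaw] about the fixed x, y, z axes, in that order (R = Rz(yaw) Ry(pitch) Rx(roll)).
In Python, from workcell import status, cams, env, finder gives the robot as it stands.
- The arm moves only by the tool apply_moves, never from a script. Its argument "increments" is a list of rows, each a list of 7 numbers: the opening, from -1 (shut) to 1 (fully open), then the shift along the world's x, y, z in m, then the turn, a rotation vector about the world's x, y, z in degrees. In form: [[gripper, x, y, z, ax, ay, az], ...]. A call has 1 to 5 rows; each row shifts and turns the commanded pose from where the row before left it; what a row does not reach is not made up. A row lasts 1/12 s, in which the tool goes at most 41.7 mm and 7.16 degrees, less where a joint would pass 70% of its speed; a pose out of reach is approached as far as the arm can. A call with a gripper value outside its range is refused whole. The fingers move at their own pace and stop on an object; "newtons" is the grip in N (left out, the last holds). Time passes only in rows, so rows that do not move let the fingers close. It gives the time, the measured TCP pose, the force, the opening and the grip force at its end, in the units of the state.
- status.state(): the state, without advancing time (a new reading comes with each control period).
- cams.grab_frame(name): name is "scene" or "side" or "wrist"; returns a dict with "color" (480x640x3 uint8, red, green, blue), "intrinsics" (3x3 intrinsics, pixels), "R" (3x3) and "t" (3): a world point X has camera coordinates R X + t. Camera axes: x right, y down, z forward; pixel columns grow to the right and rows downward; lengths in mm; the calibration is good to about 2 mm. A picture is of the moment at which its call begins. There is no depth.
- env.job_done(): hands the job in; it is judged then, once.
Trained networks look in the newest picture that a camera, given by its name, has taken for a name from the list of things; names that differ only in an ending like _2 or _b are one class to them, and where a whole thing is asked for, a point or a joint stands for the part that bears it (a point fixed in the world has none). Each returns a list of dicts, best first, with "score" (0 to 1); they miss things now and then, are a little off and sometimes report something else, mostly with a low value. They report only what shows in the picture. A call takes as long as a camera call. They do not tell look-alikes from the thing itself.
- finder.boxes_of(query, camera): "rect" ([left, top, width, height] in pixels, round what is visible of it).
- finder.trace(query, camera): "pixels" (480x640 bool, what is visible of it) and "rect" ([left, top, width, height] in pixels, round what is visible of it).
The state is a dict: "time_s": time; "qpos": joint angles; "qvel": joint speeds; "effort": joint torques, N m; "ee_pos": TCP position; "ee_rot": TCP orientation; "force": force on the tool from outside, world axes, zero at the start; "torque": the same for the moment, N m; "gripper_width": finger opening in mm; "gripper_force": force on a finger pad.
Only numpy, scipy, OpenCV 4.12 (cv2) and the standard library are available. Lean on these libraries where they do the work, as an engineer would, in place of code of your own. Each camera call takes 0.05 s, during which the arm holds its last target. There are 200 camera calls.

## Working session

There is one attempt and no reset: what is moved stays moved. The work goes in short steps, Python scripts to look and compute and a tool call to move; the robot and the scene stay as the last step left them, time stands still between calls to the robot, and variables do not carry over. Pictures are saved under pics/ and viewed, at most 10 in all, crops included, and the job is handed in when it is done.

Besides the shell and the picture viewer there is one more tool, called after ">>>" as name([rows], argument=value, ...), one row to a line, values as JSON. apply_moves: Moves the arm, as the interface text tells. Its arguments: {"type":"object","properties":{"increments":{"type":"array","items":{"type":"array","items":{"type":"number"}}},"newtons":{"type":"number"}},"required":["increments"]}

```bash
mkdir -p pics; ls; python3 - <<'E'
from workcell import status,cams,env,finder
import cv2,numpy as np
s=status.state();print(s)
for n in("scene","side"):
    f=cams.grab_frame(n);cv2.imwrite(f"pics/{n}0.png",f["color"][:,:,::-1]);np.savez(f"{n}0.npz",**f)
    print(n,f["intrinsics"].tolist(),np.round(-f["R"].T@f["t"]).tolist())
    for q in("cap_a_mid","gate","gate_top","rail","tongue_end","piston","cap_a_nose"):
        try:print(q,[(np.round(b["rect"]).tolist(),round(b["score"],2)) for b in finder.boxes_of(q,n)])
        except Exception as e:print(q,e)
E
```

```text
pics
{'time_s': 0.0, 'qpos': array([ 6.61778618e+01,  1.83514113e+01,  8.97061589e+01, -8.42189950e-04,
        7.20439585e+01, -1.14587732e+00]), 'qvel': array([-0.00206101, -0.12924814, -0.02144556,  0.0169828 ,  0.01190013,
        0.02662253]), 'effort': array([-1.02362553e-04, -4.12464809e+01, -2.31967485e+01,  7.27194850e-02,
        4.59026895e-02, -1.38185292e-04]), 'ee_pos': array([221.4851246 , 530.11029492, 227.12424105]), 'ee_rot': array([-1.79898476e+02, -1.22982219e-03,  1.57323998e+02]), 'force': array([-0.37522675,  0.72874608,  0.12331277]), 'torque': array([ 0.0294324 , -0.02739344, -0.08279249]), 'gripper_force': 0.0, 'gripper_width': 91.35542103440942}
scene [[451.36222998758416, 0.0, 323.4632859147753], [0.0, 451.36222998758416, 239.05581822228635], [0.0, 0.0, 1.0]] [988.0, -599.0, 832.0]
cap_a_mid [([307.0, 312.0, 39.0, 26.0], 0.89)]
gate [([300.0, 175.0, 19.0, 34.0], 0.93)]
gate_top [([298.0, 175.0, 20.0, 34.0], 0.64), ([307.0, 313.0, 43.0, 27.0], 0.3)]
rail [([245.0, 177.0, 75.0, 114.0], 0.62)]
tongue_end [([349.0, 268.0, 31.0, 33.0], 0.7), ([245.0, 176.0, 77.0, 117.0], 0.67), ([397.0, 181.0, 37.0, 30.0], 0.28)]
piston [([348.0, 267.0, 31.0, 34.0], 0.81)]
cap_a_nose [([305.0, 310.0, 42.0, 32.0], 0.87)]
side [[445.49775773901865, 0.0, 318.532855578005], [0.0, 445.49775773901865, 241.2131041823321], [0.0, 0.0, 1.0]] [522.0, -783.0, 633.0]
cap_a_mid [([350.0, 299.0, 30.0, 40.0], 0.82)]
gate [([243.0, 188.0, 22.0, 43.0], 0.74)]
gate_top [([244.0, 192.0, 23.0, 42.0], 0.95)]
rail [([240.0, 188.0, 67.0, 124.0], 0.95)]
tongue_end [([241.0, 191.0, 68.0, 118.0], 0.9)]
piston [([348.0, 250.0, 28.0, 39.0], 0.67)]
cap_a_nose [([348.0, 298.0, 38.0, 38.0], 0.7)]
```

View pics/scene0.png

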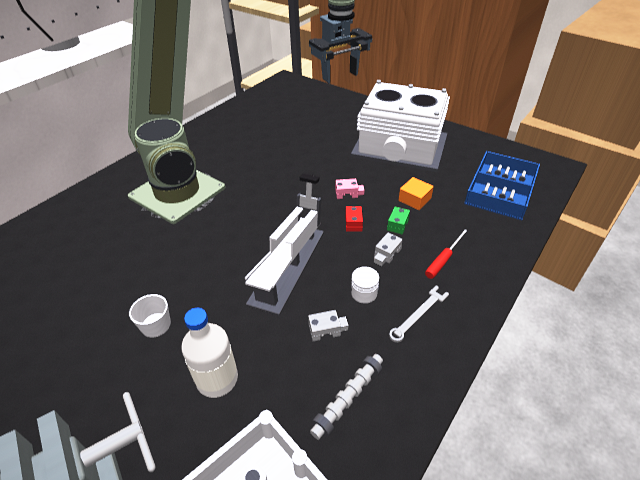

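View pics/side0.png

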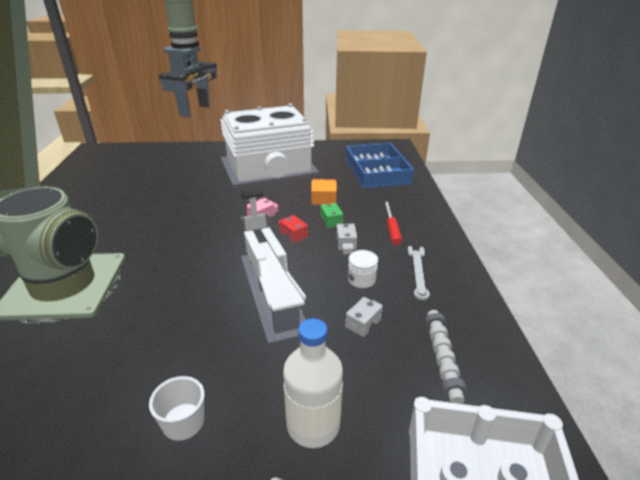

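Scene view: grey caps at scene (327,324), with its nose to the right, and (388,248), with its nose to the lower left. The look-alikes are pink (348,188), red (354,218) and green (399,219), and I'm leaving them alone. The rail runs from its tongue end at about (265,280) to the gate at (309,180). Next is one close crop to confirm the caps and measure the rail's corners.

```bash
cat > h.py <<'E'
import numpy as np,cv2
from scipy.optimize import least_squares
from scipy.spatial.transform import Rotation as Ro
def load(n):
    return dict(np.load(n))
def proj(f,X):
    c=np.atleast_2d(X)@f["R"].T+f["t"]; p=c@f["intrinsics"].T; return p[:,:2]/p[:,2:]
def ray(f,uv):
    d=f["R"].T@np.linalg.solve(f["intrinsics"],[*uv,1.]); return -f["R"].T@f["t"],d/np.linalg.norm(d)
def onz(f,uv,z):
    c,d=ray(f,uv); return c+d*(z-c[2])/d[2]
def tri(obs):
    A=np.zeros((3,3));b=np.zeros(3)
    for f,uv in obs:
        c,d=ray(f,uv);P=np.eye(3)-np.outer(d,d);A+=P;b+=P@c
    return np.linalg.solve(A,b)
E
python3 - <<'E'
from h import *
s=load("scene0.npz");d=load("side0.npz")
c1=s["color"][165:315,235:335];c2=d["color"][185:335,235:335]
c3=s["color"][225:345,300:410]
r=lambda c,k:cv2.resize(c,None,fx=k,fy=k,interpolation=cv2.INTER_CUBIC)
m=np.hstack([r(c1,4),r(c2,4)])
cv2.imwrite("pics/rail.png",m[:,:,::-1]);cv2.imwrite("pics/caps.png",r(c3,5)[:,:,::-1])
print(onz(s,(327,320),18),onz(d,(364,316),18),onz(s,(388,248),18),onz(d,(346,237),18))
print("gate",tri([(s,(310,179)),(d,(253,197))]))
E
```

```text
[ 642.80113254 -127.17857478   18.        ] [ 645.09507112 -142.75220689   18.        ] [640.02991008 141.96395522  18.        ] [637.30822728 139.70760562  18.        ]
gate [416.90034553 117.46853384 150.37676297]
```

View pics/rail.png

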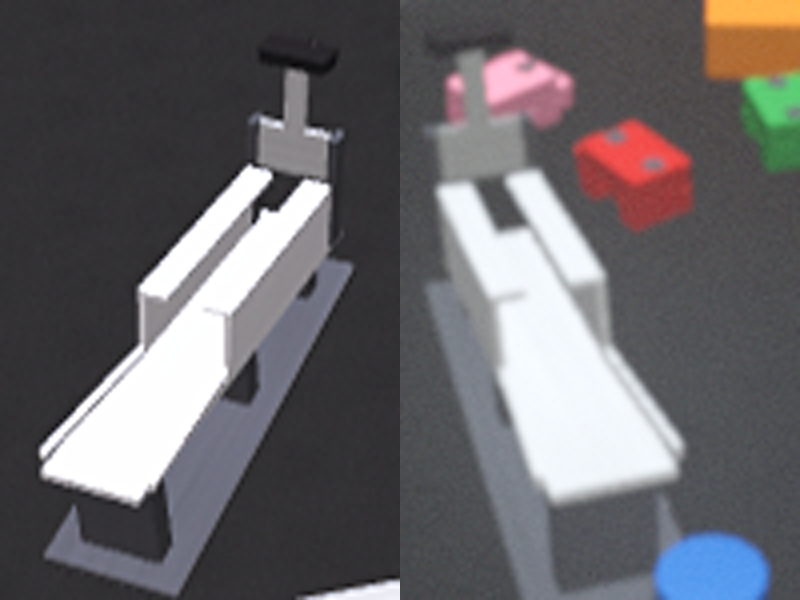

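View pics/caps.png

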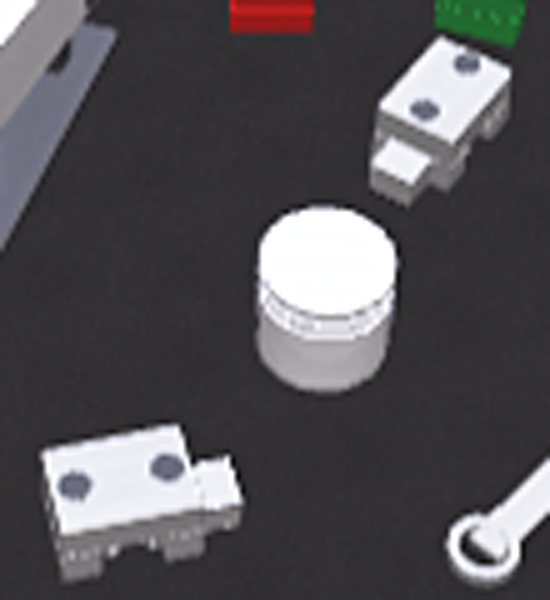

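```bash
python3 - <<'E'
from h import *
s=load("scene0.npz");d=load("side0.npz")
cv=lambda p,o,k:(np.array(p,float)+.5)/k-.5+o
S=[((143,291),(0,29,46)),((165,297),(0,11,46)),((207,309),(0,-11,46)),((229,312),(0,-29,46)),((329,183),(166,-29,46)),((247,168),(166,29,46)),((271,172),(166,11,46))]
D=[((98,297),(0,29,46)),((123,291),(0,11,46)),((172,281),(0,-11,46)),((205,274),(0,-29,46)),((40,186),(166,29,46)),((74,184),(166,11,46)),((140,171),(166,-29,46))]
so,sm=cv([a for a,_ in S],[235,165],4),np.array([m for _,m in S],float)
do,dm=cv([a for a,_ in D],[235,185],4),np.array([m for _,m in D],float)
def T(p,m):return Ro.from_euler('ZY',[p[3],12],degrees=True).apply(m)+p[:3]
fun=lambda p:np.r_[(proj(s,T(p,sm))-so).ravel(),(proj(d,T(p,dm))-do).ravel()]
r=least_squares(fun,[500,-50,80,120],loss='soft_l1');print("rail",r.x.round(1));print(r.fun.reshape(-1,2).round(1).tolist())
p=r.x
for n,m in dict(tongue=(-120,0,0),mouth=(0,0,0),end=(166,0,0),gt0=(168,0,90),gt55=(168,0,145)).items():
    X=T(p,np.array([m],float));print(n,X.round(1),proj(s,X).round(1),proj(d,X).round(1))
for n,o,i in(("A",[(42,450),(180,425),(62,533),(200,513),(232,457),(242,503)],[640,-130,0]),("B",[(440,37),(380,105),(512,75),(455,147),(408,190),(370,177)],[640,140,180])):
    m=np.array([(-31,22,36),(31,22,36),(-31,-22,36),(31,-22,36),(51,12,18),(51,-12,18)],float)
    if n=="B":m=m[[2,3,0,1,4,5]]
    ob=cv(o,[300,225],5)
    g=lambda p:(proj(s,Ro.from_euler('z',p[2],degrees=True).apply(m)+[p[0],p[1],0])-ob).ravel()
    r=min((least_squares(g,[i[0],i[1],a]) for a in range(0,360,60)),key=lambda r:r.cost);print(n,r.x.round(1),r.cost.round(2))
print(onz(s,(365,285),0),onz(d,(363,285),0))
E
```

```text
rail [469.6 -72.4  66.4 105.8]
[[-1.3, 0.1], [0.3, 0.4], [-1.4, -0.4], [0.4, 0.7], [0.8, 0.5], [0.5, -0.5], [0.9, -0.0], [-1.0, 0.0], [1.7, -0.2], [0.2, 0.3], [0.7, 0.4], [-0.4, 0.1], [-1.2, -0.8], [-0.8, -0.4]]
tongue [[ 501.7 -185.3   91.3]] [[257.1 286.3]] [[289.9 304.9]]
mouth [[469.6 -72.4  66.4]] [[280.4 256.8]] [[274.8 276.8]]
end [[425.3  83.8  31.9]] [[306.5 223.8]] [[258.9 247.2]]
gt0 [[419.7 103.7 119.5]] [[308.2 193. ]] [[254.2 210.8]]
gt55 [[416.5 114.7 173.3]] [[309.1 173.1]] [[251.3 187.5]]
A [ 645.4 -142.   407.6] 1.46
B [640.7 141.4 -89.7] 3.44
[650.17022687  18.46243567   0.        ] [659.39175257 -26.3341304    0.        ]
```

```bash
python3 - <<'E'
from h import *
s=load("scene0.npz");d=load("side0.npz")
for n,a,b in(("bottlecap",(196,316),(313,330)),("piston top",(365,276),(363,259)),("green",(399,217),(331,213)),("red",(354,216),(294,227)),("pink",(348,186),(262,206)),("carton",(417,188),(324,188)),("handle",(309.7,177.6),(252.5,194.5))):
    print(n,tri([(s,a),(d,b)]).round())
print(onz(s,(396,335),0),onz(s,(440,292),0),onz(s,(455,240),0))
from workcell import cams
f=cams.grab_frame("wrist");c=-f["R"].T@f["t"];print(c.round(),f["R"].round(3).tolist(),f["intrinsics"][0])
E
```

```text
bottlecap [ 536. -359.  205.]
piston top [659.  -0.  54.]
green [607. 258.  20.]
red [507. 189.  22.]
pink [421. 288.  27.]
carton [595. 383.  33.]
handle [417. 116. 156.]
[779.91169426 -62.13142986   0.        ] [805.29054578 102.19264611   0.        ] [760.94562903 285.39048312   0.        ]
[149. 560. 385.] [[0.386, 0.922, 0.0], [0.887, -0.372, 0.273], [0.252, -0.105, -0.962]] [411.94464558   0.         316.52168058]
```

```bash
cat >> h.py <<'E'
rail=np.array([469.6,-72.4,66.4,105.8])
def RR(p=None):
    p=rail if p is None else p
    return Ro.from_euler('ZY',[p[3],12],degrees=True)
def w2r(X): return RR().inv().apply(np.asarray(X)-rail[:3])
def r2w(X): return RR().apply(X)+rail[:3]
F=Ro.from_matrix(np.diag([1.,-1,-1]))
def railtool(): return RR()*F
def down(yaw_y): # tool down, tool y at yaw_y deg
    return Ro.from_euler('ZX',[yaw_y+90,180],degrees=True)
def go(pos,R,s=None,step=40.,ang=7.):
    if s is None:
        from workcell import status; s=status.state()
    d=np.asarray(pos)-s["ee_pos"]; w=(R*Ro.from_euler('xyz',s["ee_rot"],degrees=True).inv()).as_rotvec(degrees=True)
    n=int(np.ceil(max(np.linalg.norm(d)/step,np.linalg.norm(w)/ang,1)))
    print("t",round(s["time_s"],2),"d",(d/1000).round(4).tolist(),"w",w.round(2).tolist(),"n",n,"per row",(d/1000/n).round(4).tolist(),(w/n).round(2).tolist())
E
python3 - <<'E'
from h import *
print("handle",w2r([417,116,156]).round(1))
go(r2w([168,0,210]),railtool())
go(r2w([100,0,210]),railtool())
E
```

```text
handle [172.7  -0.7 128.3]
t 0.85 d [0.1913, -0.4028, 0.0089] w [-9.29, -8.23, -51.33] n 12 per row [0.0159, -0.0336, 0.0007] [-0.77, -0.69, -4.28]
t 0.85 d [0.2094, -0.4668, 0.023] w [-9.29, -8.23, -51.33] n 13 per row [0.0161, -0.0359, 0.0018] [-0.71, -0.63, -3.95]
```

>>> apply_moves([
  [-1,0.0161,-0.0359,0.0018,-0.71,-0.63,-3.95],
  [-1,0.0161,-0.0359,0.0018,-0.71,-0.63,-3.95],
  [-1,0.0161,-0.0359,0.0018,-0.71,-0.63,-3.95],
  [-1,0.0161,-0.0359,0.0018,-0.71,-0.63,-3.95],
  [-1,0.0161,-0.0359,0.0018,-0.71,-0.63,-3.95],
])

```text
time_s: 1.27
ee_pos: [302.5, 349.4, 237.1]
ee_rot: [-178.7, 4.6, 137.5]
force: [0.2, -0.8, 0.3]
gripper_width: 61.2
gripper_force: 0.0
```

>>> apply_moves([
  [-1,0.0161,-0.0359,0.0018,-0.71,-0.63,-3.95],
  [-1,0.0161,-0.0359,0.0018,-0.71,-0.63,-3.95],
  [-1,0.0161,-0.0359,0.0018,-0.71,-0.63,-3.95],
  [-1,0.0161,-0.0359,0.0018,-0.71,-0.63,-3.95],
  [-1,0.0161,-0.0359,0.0018,-0.71,-0.63,-3.95],
])

```text
time_s: 1.68
ee_pos: [383.0, 169.8, 246.3]
ee_rot: [-179.1, 9.3, 117.6]
force: [1.0, 1.0, -1.3]
gripper_width: 27.8
gripper_force: 0.0
```

>>> apply_moves([
  [-1,0.0161,-0.0359,0.0018,-0.71,-0.63,-3.95],
  [-1,0.0161,-0.0359,0.0018,-0.71,-0.63,-3.95],
  [-1,0.0161,-0.0359,0.0018,-0.71,-0.63,-3.95],
  [-1,0,0,0,0,0,0],
])

```text
time_s: 2.02
ee_pos: [433.0, 59.2, 252.0]
ee_rot: [179.9, 12.1, 105.3]
force: [-0.2, -0.2, 0.1]
gripper_width: 1.6
gripper_force: 0.0
```

```bash
python3 - <<'E'
from h import *
from workcell import status,cams
f=cams.grab_frame("wrist");np.savez("w1.npz",**f);cv2.imwrite("pics/w1.png",f["color"][:,:,::-1])
go(r2w([100,0,210]),railtool())
print(proj(f,r2w(np.array([(0,29,46),(0,-29,46),(166,29,46),(166,-29,46),(-120,0,0),(168,0,130)],float))).round())
E
```

```text
t 2.07 d [-0.0007, 0.0021, -0.0006] w [-0.07, 0.03, 0.32] n 1 per row [-0.0007, 0.0021, -0.0006] [-0.07, 0.03, 0.32]
[[285. 327.]
 [352. 326.]
 [278. 128.]
 [355. 128.]
 [319. 408.]
 [317. 128.]]
```

View pics/w1.png

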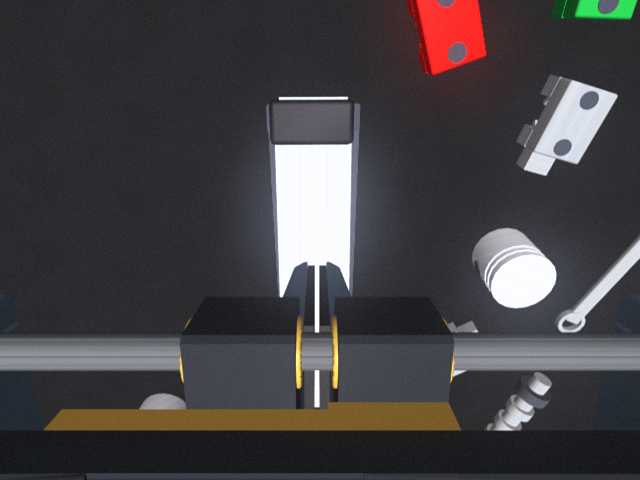

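Wrist view: gate handle's top face centred at (312,122), tube running down to (317,296), piston at (513,268), cap B at (570,120) with its nose down-left, red block at (447,30). I'll refine the rail fit with this view.

```bash
python3 - <<'E'
from h import *
f=load("w1.npz");g=cv2.cvtColor(f["color"],cv2.COLOR_RGB2GRAY)
for r in(150,170,200,230,260): print(r,g[r,262:290].tolist(),g[r,342:366].tolist())
print(g[92:152,312].tolist()); print(g[122,262:280].tolist(),g[122,345:362].tolist())
E
```

```text
150 [66, 62, 62, 68, 62, 63, 65, 91, 109, 115, 111, 109, 131, 244, 254, 253, 252, 252, 251, 251, 252, 251, 251, 252, 252, 252, 252, 252] [252, 252, 252, 252, 252, 253, 252, 254, 255, 191, 119, 117, 118, 116, 118, 113, 95, 62, 65, 68, 67, 64, 65, 63]
170 [70, 67, 68, 72, 73, 71, 71, 71, 83, 111, 116, 113, 111, 154, 255, 255, 253, 253, 252, 252, 252, 252, 252, 252, 252, 252, 252, 252] [253, 252, 253, 253, 253, 253, 253, 255, 255, 160, 116, 124, 122, 122, 117, 113, 75, 74, 70, 71, 73, 75, 72, 73]
200 [70, 73, 75, 72, 78, 75, 78, 78, 76, 79, 100, 121, 123, 119, 161, 255, 255, 253, 253, 252, 252, 253, 253, 252, 252, 252, 252, 253] [253, 253, 253, 253, 253, 253, 254, 255, 227, 135, 128, 129, 121, 121, 100, 83, 80, 81, 80, 76, 77, 74, 75, 75]
230 [74, 72, 73, 75, 76, 79, 78, 77, 76, 80, 80, 80, 118, 127, 122, 165, 255, 255, 253, 253, 252, 252, 253, 253, 252, 253, 252, 252] [253, 253, 253, 253, 253, 253, 255, 255, 163, 122, 124, 127, 116, 87, 77, 83, 77, 78, 76, 73, 77, 76, 71, 77]
260 [66, 67, 69, 67, 71, 68, 67, 70, 71, 74, 68, 77, 74, 72, 114, 122, 162, 255, 255, 253, 253, 252, 252, 253, 253, 252, 252, 252] [253, 253, 252, 253, 253, 253, 255, 221, 129, 119, 119, 109, 76, 66, 75, 72, 70, 70, 68, 69, 62, 72, 70, 70]
[51, 51, 46, 42, 91, 242, 254, 202, 76, 44, 60, 77, 92, 92, 96, 96, 89, 97, 94, 95, 96, 98, 98, 94, 95, 96, 96, 97, 98, 99, 93, 97, 96, 97, 93, 95, 96, 95, 94, 93, 97, 92, 97, 93, 90, 92, 93, 90, 86, 80, 70, 66, 136, 246, 253, 251, 251, 251, 251, 251]
[51, 53, 50, 53, 69, 103, 104, 80, 46, 47, 54, 70, 80, 94, 87, 94, 88, 89] [88, 93, 94, 89, 81, 63, 56, 46, 50, 104, 111, 104, 109, 110, 99, 60, 53]
```

```bash
cat > fit.py <<'E'
from h import *
s=load("scene0.npz");d=load("side0.npz");w=load("w1.npz")
cv=lambda p,o,k:(np.array(p,float)+.5)/k-.5+o
S=[((143,291),(0,29,46)),((165,297),(0,11,46)),((207,309),(0,-11,46)),((229,312),(0,-29,46)),((329,183),(166,-29,46)),((247,168),(166,29,46)),((271,172),(166,11,46))]
D=[((98,297),(0,29,46)),((123,291),(0,11,46)),((172,281),(0,-11,46)),((205,274),(0,-29,46)),((40,186),(166,29,46)),((74,184),(166,11,46)),((140,171),(166,-29,46))]
so,sm=cv([a for a,_ in S],[235,165],4),np.array([m for _,m in S],float)
do,dm=cv([a for a,_ in D],[235,185],4),np.array([m for _,m in D],float)
L=np.array([(150,274.6),(170,275.3),(200,276.3),(230,277.3),(260,278.2)]);Rr=np.array([(150,351.5),(170,351.2),(200,350.6),(230,350.),(260,349.3)])
H=np.array([(270.8,101.5),(352,101.5),(270.8,143),(352,143)])
def T(p,m):return RR(p).apply(m)+p[:3]
def line(f,p,y,obs):
    a,b=proj(f,T(p,np.array([(20,y,46),(150,y,46)],float)))
    return a[0]+(obs[:,0]-a[1])/(b[1]-a[1])*(b[0]-a[0])-obs[:,1]
def fun(p,ww=1.5):
    h=p[4];hm=np.array([(180,23,90+h),(180,-23,90+h),(156,23,90+h),(156,-23,90+h)],float)
    return np.r_[(proj(s,T(p,sm))-so).ravel(),(proj(d,T(p,dm))-do).ravel(),ww*line(w,p,29,L),ww*line(w,p,-29,Rr),ww*.7*(proj(w,T(p,hm))-H).ravel()]
r=least_squares(fun,[470,-72,66,106,40],loss='soft_l1');print(r.x.round(2));print(fun(r.x,1).round(1).tolist())
E
python3 fit.py
```

```text
[466.3  -70.82  65.14 105.88  32.36]
[-1.9, -0.5, -0.3, -0.2, -2.0, -1.0, -0.3, 0.1, 0.1, 0.1, -0.2, -0.9, 0.2, -0.5, -2.6, 0.1, 0.0, -0.1, -1.4, 0.4, -0.9, 0.5, -1.8, 0.2, -2.6, -0.6, -2.2, -0.3, 0.6, 0.7, 0.8, 0.9, 1.1, -0.6, -0.6, -0.4, -0.1, 0.2, -0.1, -0.2, -0.1, -0.9, 1.1, 1.0, -0.5, 0.5]
```

```bash
sed -i 's/^rail=.*/rail=np.array([466.3,-70.8,65.1,105.9])/' h.py; python3 - <<'E'
from h import *
go(r2w([168,0,148]),railtool(),step=30)
print("z",(RR().apply([0,0,-1])*.008).round(5))
E
```

```text
t 2.07 d [-0.0189, 0.0552, -0.0766] w [-0.07, 0.03, 0.42] n 4 per row [-0.0047, 0.0138, -0.0192] [-0.02, 0.01, 0.1]
z [ 0.00046 -0.0016  -0.00783]
```

>>> apply_moves([
  [-1,-0.0047,0.0138,-0.0192,0,0,0.1],
  [-1,-0.0047,0.0138,-0.0192,0,0,0.1],
  [-1,-0.0047,0.0138,-0.0192,0,0,0.1],
  [-1,-0.0047,0.0138,-0.0192,0,0,0.1],
  [-1,0,0,0,0,0,0],
])

```text
time_s: 2.48
ee_pos: [409.3, 120.9, 171.7]
ee_rot: [-179.6, 11.9, 106.5]
force: [0.1, -0.4, -0.1]
gripper_width: 0.7
gripper_force: 0.0
```

>>> apply_moves([
  [-1,0.0005,-0.0016,-0.0078,0,0,0],
  [-1,0.0005,-0.0016,-0.0078,0,0,0],
  [-1,0.0005,-0.0016,-0.0078,0,0,0],
])

```text
time_s: 2.73
ee_pos: [414.4, 114.6, 151.5]
ee_rot: [179.8, 11.9, 106.2]
force: [-1.2, 2.6, 2.5]
gripper_width: 0.6
gripper_force: 1.3
```

>>> apply_moves([
  [-1,0.0005,-0.0016,-0.0078,0,0,0],
  [-1,0.0003,-0.001,-0.005,0,0,0],
  [-1,0,0,0,0,0,0],
])

```text
time_s: 2.98
ee_pos: [414.3, 110.8, 137.5]
ee_rot: [-179.9, 12.0, 106.2]
force: [-0.3, -0.4, -0.9]
gripper_width: 0.4
gripper_force: 0.0
```

```bash
python3 - <<'E'
from h import *
from workcell import status
s=status.state();print(w2r(s["ee_pos"]).round(1),RR().inv().apply(s["force"]).round(1))
E
```

```text
[169.7   0.3 110.1] [-0.1  0.4 -0.9]
```

>>> apply_moves([
  [-1,0.0001,-0.0004,-0.002,0,0,0],
  [-1,0.0001,-0.0004,-0.002,0,0,0],
  [-1,0,0,0,0,0,0],
])

```text
time_s: 3.23
ee_pos: [414.6, 110.4, 134.2]
ee_rot: [-180.0, 12.0, 106.2]
force: [0.4, -0.9, 0.2]
gripper_width: 0.7
gripper_force: 0.0
```

>>> apply_moves([
  [-1,0.0001,-0.0004,-0.002,0,0,0],
  [-1,0,0,0,0,0,0],
])

```text
time_s: 3.4
ee_pos: [414.9, 110.3, 132.5]
ee_rot: [180.0, 11.9, 106.2]
force: [0.4, -0.5, 0.9]
gripper_width: 0.3
gripper_force: 0.5
```

>>> apply_moves([
  [-1,0.0001,-0.0003,-0.0015,0,0,0],
  [-1,0,0,0,0,0,0],
])

```text
time_s: 3.57
ee_pos: [414.9, 110.3, 132.3]
ee_rot: [180.0, 11.9, 106.1]
force: [-3.6, 1.6, 12.9]
gripper_width: 0.4
gripper_force: 6.9
```

>>> apply_moves([
  [-1,0.0001,-0.0002,-0.001,0,0,0],
  [-1,0,0,0,0,0,0],
])

```text
time_s: 3.73
ee_pos: [415.0, 110.4, 132.2]
ee_rot: [179.9, 11.9, 106.1]
force: [-7.2, 1.7, 21.0]
gripper_width: 0.4
gripper_force: 10.7
```

```bash
python3 - <<'E'
from h import *
from workcell import status
s=status.state();print(w2r(s["ee_pos"]).round(1),RR().inv().apply(s["force"]).round(1))
go(s["ee_pos"]+RR().apply([0,0,70]),railtool())
a=np.array([645.4,-142,0]);go([a[0]-20,a[1]+30,200],down(-42.4))
E
```

```text
[170.2  -0.3 104.8] [-0.8  6.5 21.3]
t 3.73 d [-0.004, 0.014, 0.0685] w [-0.1, 0.06, -0.23] n 2 per row [-0.002, 0.007, 0.0342] [-0.05, 0.03, -0.11]
t 3.73 d [0.2104, -0.2224, 0.0678] w [12.14, -2.75, -58.3] n 9 per row [0.0234, -0.0247, 0.0075] [1.35, -0.31, -6.48]
```

```bash
python3 - <<'E'
from h import *
from workcell import status
s=status.state()
s["ee_pos"]=s["ee_pos"]+np.array([-4,14,68.5])
go([645.4-20,-142-22,165],down(-42.4),s)
E
```

```text
t 3.73 d [0.2144, -0.2884, -0.0357] w [12.14, -2.75, -58.3] n 10 per row [0.0214, -0.0288, -0.0036] [1.21, -0.27, -5.83]
```

>>> apply_moves([
  [-1,-0.002,0.007,0.0342,0,0,0],
  [-1,-0.002,0.007,0.0342,0,0,0],
  [1,0.0214,-0.0288,-0.0036,1.21,-0.27,-5.83],
  [1,0.0214,-0.0288,-0.0036,1.21,-0.27,-5.83],
  [1,0.0214,-0.0288,-0.0036,1.21,-0.27,-5.83],
])

```text
time_s: 4.15
ee_pos: [476.3, 37.8, 188.3]
ee_rot: [178.5, 8.3, 88.3]
force: [0.5, 0.9, -0.4]
gripper_width: 17.5
gripper_force: 0.0
```

>>> apply_moves([
  [1,0.0214,-0.0288,-0.0036,1.21,-0.27,-5.83],
  [1,0.0214,-0.0288,-0.0036,1.21,-0.27,-5.83],
  [1,0.0214,-0.0288,-0.0036,1.21,-0.27,-5.83],
  [1,0.0214,-0.0288,-0.0036,1.21,-0.27,-5.83],
  [1,0.0214,-0.0288,-0.0036,1.21,-0.27,-5.83],
])

```text
time_s: 4.57
ee_pos: [583.1, -108.1, 168.9]
ee_rot: [179.1, 2.2, 59.0]
force: [0.8, 0.7, 0.5]
gripper_width: 50.9
gripper_force: 0.0
```

>>> apply_moves([
  [1,0.0214,-0.0288,-0.0036,1.21,-0.27,-5.83],
  [1,0.0214,-0.0288,-0.0036,1.21,-0.27,-5.83],
  [1,0,0,0,0,0,0],
  [1,0,0,0,0,0,0],
])

```text
time_s: 4.9
ee_pos: [625.2, -165.8, 160.7]
ee_rot: [-179.8, 0.1, 47.5]
force: [-0.5, 0.4, 1.0]
gripper_width: 77.9
gripper_force: 0.0
```

```bash
python3 - <<'E'
from h import *
from workcell import status,cams,finder
f=cams.grab_frame("wrist");np.savez("w2.npz",**f);cv2.imwrite("pics/w2.png",f["color"][:,:,::-1])
s=status.state();print(s["ee_pos"].round(1),s["ee_rot"].round(1),s["time_s"])
for t in finder.trace("cap_a_mid","wrist")[:2]:
    m=t["pixels"].astype(np.uint8);print(t["score"],t["rect"]);c=max(cv2.findContours(m,0,2)[0],key=cv2.contourArea);print(cv2.approxPolyDP(c,3,True)[:,0].tolist())
m=np.array([(-31,22,36),(31,22,36),(-31,-22,36),(31,-22,36),(51,12,18),(51,-12,18)],float)
print(proj(f,Ro.from_euler('z',47.6,degrees=True).apply(m)+[645.4,-142,0]).round())
E
```

```text
[ 624.6 -164.3  161.2] [-1.798e+02  1.000e-01  4.760e+01] 4.95
0.64 [279.4, 112.7, 66.9, 119.4]
[[296, 115], [296, 140], [281, 146], [284, 230], [341, 231], [345, 208], [343, 143], [328, 139], [327, 114]]
[[286. 231.]
 [284. 142.]
 [348. 231.]
 [350. 141.]
 [300. 111.]
 [334. 111.]]
```

View pics/w2.png

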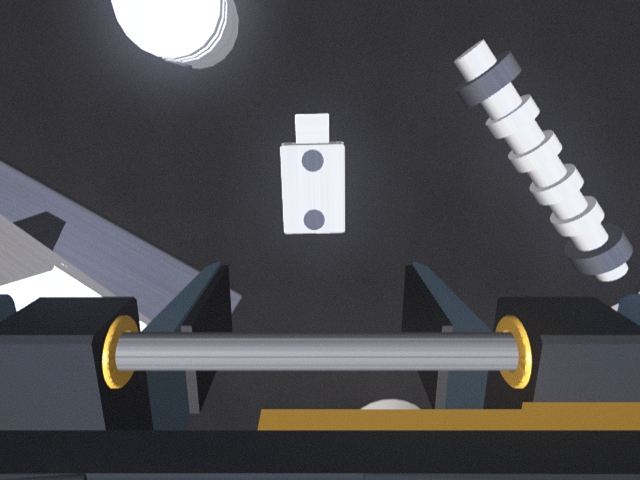

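Wrist view: cap A's block top has corners at about (281,143), (344,142), (345,233) and (283,234), with the nose up at (312,114). The piston is upper left at (175,25) and the camshaft is on the right.

```bash
cat >> h.py <<'E'
CM=np.array([(31,22,36),(31,-22,36),(-31,22,36),(-31,-22,36),(51,12,18),(51,-12,18)],float)
def fitcap(f,ob,i):
    ob=np.array(ob,float)
    g=lambda p:(proj(f,Ro.from_euler('z',p[2],degrees=True).apply(CM)+[p[0],p[1],0])-ob).ravel()
    r=least_squares(g,i,x_scale=[1,1,1]);print(r.x.round(1),r.fun.reshape(-1,2).round(1).tolist());return r.x
E
python3 - <<'E'
from h import *
p=fitcap(load("w2.npz"),[(280.5,143.5),(344,142),(283.5,234),(345,233),(296,114),(328.5,113.5)],[645,-142,47])
go([p[0],p[1],26],down(p[2]-90))
go([p[0],p[1],80],down(p[2]-90))
E
```

```text
[ 642.6 -141.5   48.6] [[-1.0, 0.9], [1.3, 1.2], [-0.2, -0.3], [0.2, -0.4], [-1.1, -0.7], [0.8, -0.8]]
t 5.0 d [0.0182, 0.0219, -0.1357] w [-0.05, -0.19, 0.85] n 4 per row [0.0046, 0.0055, -0.0339] [-0.01, -0.05, 0.21]
t 5.0 d [0.0182, 0.0219, -0.0817] w [-0.05, -0.19, 0.85] n 3 per row [0.0061, 0.0073, -0.0272] [-0.02, -0.06, 0.28]
```

>>> apply_moves([
  [1,0.0061,0.0073,-0.0272,0,0,0.28],
  [1,0.0061,0.0073,-0.0272,0,0,0.28],
  [1,0.006,0.0073,-0.0273,0,0,0.28],
  [1,0,0,-0.027,0,0,0],
  [1,0,0,-0.027,0,0,0],
])

```text
time_s: 5.42
ee_pos: [642.9, -139.7, 26.2]
ee_rot: [-179.9, 0.0, 48.7]
force: [0.5, -0.5, -0.0]
gripper_width: 91.1
gripper_force: 0.0
```

>>> apply_moves([
  [-1,0,0,0,0,0,0],
  [-1,0,0,0,0,0,0],
  [-1,0,0,0,0,0,0],
  [-1,0,0,0,0,0,0],
  [-1,0,0,0,0,0,0],
], newtons=30)

```text
time_s: 5.83
ee_pos: [644.4, -142.3, 28.9]
ee_rot: [179.9, -0.0, 48.5]
force: [0.3, -0.1, 0.9]
gripper_width: 61.0
gripper_force: 0.0
```

>>> apply_moves([
  [-1,0,0,0,0,0,0],
  [-1,0,0,0,0,0,0],
  [-1,0,0,0,0,0,0],
])

```text
time_s: 6.08
ee_pos: [643.4, -142.3, 27.4]
ee_rot: [-180.0, 0.0, 48.5]
force: [-1.8, 0.7, 4.2]
gripper_width: 43.8
gripper_force: 30.0
```

```bash
python3 - <<'E'
from h import *
from workcell import status
s=status.state();s["ee_pos"]=s["ee_pos"]+np.array([0,0,130.])
go(r2w([-62,0,55]),railtool(),s,step=30)
print(r2w([-62,0,55]).round(1))
E
```

```text
t 6.08 d [-0.1637, 0.0242, -0.0256] w [-12.18, 2.72, 57.18] n 9 per row [-0.0182, 0.0027, -0.0028] [-1.35, 0.3, 6.35]
[ 479.8 -118.1  131.8]
```

>>> apply_moves([
  [-1,0,0,0.026,0,0,0],
  [-1,0,0,0.026,0,0,0],
  [-1,0,0,0.026,0,0,0],
  [-1,0,0,0.026,0,0,0],
  [-1,0,0,0.026,0,0,0],
])

```text
time_s: 6.5
ee_pos: [642.5, -142.1, 157.0]
ee_rot: [-179.8, 0.1, 48.5]
force: [0.8, 0.3, -2.2]
gripper_width: 43.7
gripper_force: 30.0
```

>>> apply_moves([
  [-1,-0.0182,0.0027,-0.0028,-1.35,0.3,6.35],
  [-1,-0.0182,0.0027,-0.0028,-1.35,0.3,6.35],
  [-1,-0.0182,0.0027,-0.0028,-1.35,0.3,6.35],
  [-1,-0.0182,0.0027,-0.0028,-1.35,0.3,6.35],
  [-1,-0.0182,0.0027,-0.0028,-1.35,0.3,6.35],
])

```text
time_s: 6.92
ee_pos: [550.8, -128.4, 141.9]
ee_rot: [178.6, 6.8, 80.5]
force: [0.1, -0.7, -1.7]
gripper_width: 43.7
gripper_force: 30.0
```

>>> apply_moves([
  [-1,-0.0182,0.0027,-0.0028,-1.35,0.3,6.35],
  [-1,-0.0182,0.0027,-0.0028,-1.35,0.3,6.35],
  [-1,-0.0182,0.0027,-0.0028,-1.35,0.3,6.35],
  [-1,-0.0182,0.0027,-0.0028,-1.35,0.3,6.35],
  [-1,0,0,0,0,0,0],
])

```text
time_s: 7.33
ee_pos: [473.0, -116.6, 129.5]
ee_rot: [-179.5, 11.8, 106.1]
force: [-0.6, -0.1, -3.2]
gripper_width: 43.5
gripper_force: 30.0
```

```bash
python3 - <<'E'
from h import *
from workcell import status,cams
f=cams.grab_frame("wrist");np.savez("w3.npz",**f);cv2.imwrite("pics/w3.png",f["color"][:,:,::-1])
s=status.state();print(w2r(s["ee_pos"]).round(1),s["gripper_width"],s["force"])
print(proj(f,r2w(np.array([(0,25,42),(0,-25,42),(0,29,46),(0,-29,46),(0,11,46),(0,-11,46)],float))).round())
go(r2w([-62,0,32]),railtool())
E
```

```text
[-59.8   3.2  54.1] 43.7361978889142 [ 0.4122267   0.24317859 -2.61159454]
[[274. 168.]
 [397. 169.]
 [263. 170.]
 [409. 170.]
 [308. 170.]
 [364. 170.]]
t 7.38 d [0.0049, -0.0057, -0.0212] w [-0.04, -0.26, 0.04] n 1 per row [0.0049, -0.0057, -0.0212] [-0.04, -0.26, 0.04]
```

View pics/w3.png

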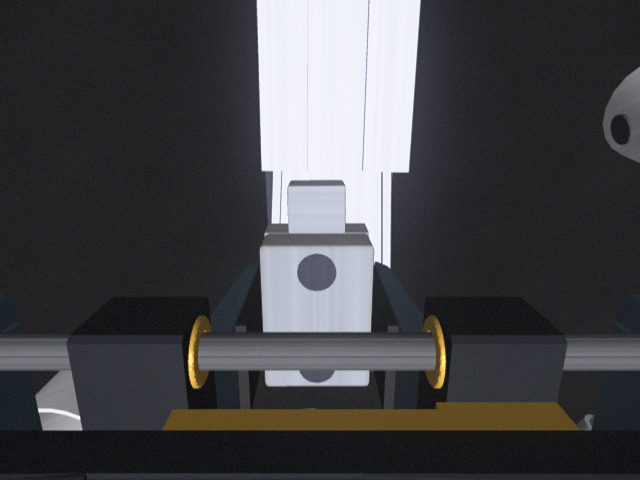

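Wrist view: cap A is held nose-up at (317,205). The tube's mouth edge spans (262–410, 172), within 2 px of the prediction, so I'm lowering the cap onto the tongue.

>>> apply_moves([
  [-1,0.0049,0,-0.0105,0,-0.25,0],
  [-1,0,-0.0057,-0.0105,0,0,0],
  [-1,0,0,0,0,0,0],
  [-1,0,0,0,0,0,0],
])

```text
time_s: 7.72
ee_pos: [484.5, -123.8, 110.0]
ee_rot: [179.8, 12.0, 105.7]
force: [-0.1, -0.1, -2.3]
gripper_width: 43.6
gripper_force: 30.0
```

```bash
python3 - <<'E'
from h import *
from workcell import status
s=status.state();print(w2r(s["ee_pos"]).round(1),RR().inv().apply(s["force"]).round(1))
go(r2w([-62,0,27.5]),railtool());go(r2w([-20,0,27.8]),railtool())
E
```

```text
[-64.   -3.   32.3] [ 0.4  0.1 -2.3]
t 7.72 d [-0.0032, 0.0001, -0.0051] w [-0.02, 0.17, 0.12] n 1 per row [-0.0032, 0.0001, -0.0051] [-0.02, 0.17, 0.12]
t 7.72 d [-0.0144, 0.0397, -0.0136] w [-0.02, 0.17, 0.12] n 2 per row [-0.0072, 0.0199, -0.0068] [-0.01, 0.08, 0.06]
```

>>> apply_moves([
  [-1,-0.003,0,-0.002,0,0,0],
  [-1,0,0,-0.002,0,0,0],
  [-1,0,0,0,0,0,0],
  [-1,0,0,0,0,0,0],
])

```text
time_s: 8.05
ee_pos: [481.3, -123.5, 106.5]
ee_rot: [179.8, 12.1, 105.8]
force: [-0.2, -1.3, -3.7]
gripper_width: 44.1
gripper_force: 30.0
```

```bash
python3 - <<'E'
from h import *
from workcell import status
s=status.state();print(w2r(s["ee_pos"]).round(1),RR().inv().apply(s["force"]).round(1))
go(r2w([-62,0,27.5]),railtool());go(r2w([-20,0,27.8]),railtool(),step=11)
E
```

```text
[-62.2  -0.   29.1] [-0.4  0.5 -3.9]
t 8.05 d [-0.0, -0.0002, -0.0016] w [0.0, 0.23, 0.04] n 1 per row [-0.0, -0.0002, -0.0016] [0.0, 0.23, 0.04]
t 8.05 d [-0.0113, 0.0394, -0.0101] w [0.0, 0.23, 0.04] n 4 per row [-0.0028, 0.0099, -0.0025] [0.0, 0.06, 0.01]
```

>>> apply_moves([
  [-1,0,0,-0.001,0,0,0],
  [-1,-0.0028,0.0099,-0.0023,0,0,0],
  [-1,-0.0028,0.0099,-0.0023,0,0,0],
  [-1,-0.0028,0.0099,-0.0023,0,0,0],
])

```text
time_s: 8.38
ee_pos: [473.8, -93.5, 99.4]
ee_rot: [179.6, 12.2, 105.8]
force: [0.4, -2.6, 5.9]
gripper_width: 43.9
gripper_force: 29.9
```

>>> apply_moves([
  [-1,-0.0028,0.0098,-0.0023,0,0,0],
  [-1,0,0,0,0,0,0],
  [-1,0,0,0,0,0,0],
])

```text
time_s: 8.63
ee_pos: [470.4, -82.1, 96.8]
ee_rot: [179.7, 12.0, 105.8]
force: [-1.3, 5.3, 7.2]
gripper_width: 43.8
gripper_force: 30.0
```

```bash
python3 - <<'E'
from h import *
from workcell import status
s=status.state();print(w2r(s["ee_pos"]).round(1),RR().inv().apply(s["force"]).round(1))
print((RR().apply([0,0,-.001])).round(5))
E
```

```text
[-18.3  -0.9  28.5] [ 3.8 -0.2  8.2]
[ 6.0e-05 -2.0e-04 -9.8e-04]
```

>>> apply_moves([
  [0.4,0,0,0,0,0,0],
  [0.4,0,0,0,0,0,0],
  [0.4,0,0,0,0,0,0],
  [0.4,0,0,0,0,0,0],
])

```text
time_s: 8.97
ee_pos: [469.8, -83.8, 95.9]
ee_rot: [179.8, 12.0, 105.8]
force: [-0.1, -0.3, 0.4]
gripper_width: 63.4
gripper_force: 0.0
```

```bash
python3 - <<'E'
from h import *
from workcell import status
s=status.state();print(w2r(s["ee_pos"]).round(1),s["gripper_width"],RR().inv().apply(s["force"]).round(1))
go(r2w([-20,0,75]),railtool());
for a,b in(([-20,0,75],[-85,0,75]),([-85,0,75],[-85,0,22])):print((r2w(b)-r2w(a)).round(2))
E
```

```text
[-19.6   0.2  27.3] 63.356800948938805 [-0.3  0.2  0.3]
t 8.97 d [-0.0024, 0.0092, 0.0467] w [-0.0, 0.18, 0.03] n 2 per row [-0.0012, 0.0046, 0.0234] [-0.0, 0.09, 0.01]
[ 17.42 -61.15  13.51]
[  3.02 -10.6  -51.84]
```

>>> apply_moves([
  [0.4,-0.0012,0.0046,0.0234,0,0,0],
  [0.4,-0.0012,0.0046,0.0234,0,0,0],
  [-1,0.0087,-0.0306,0.0068,0,0,0],
  [-1,0.0087,-0.0306,0.0068,0,0,0],
  [-1,0,0,0,0,0,0],
])

```text
time_s: 9.38
ee_pos: [487.7, -139.7, 158.5]
ee_rot: [179.5, 12.3, 105.6]
force: [0.1, -0.6, 0.8]
gripper_width: 46.7
gripper_force: 0.0
```

>>> apply_moves([
  [-1,0,0,0,0,0,0],
  [-1,0,0,0,0,0,0],
  [-1,0,0,0,0,0,0],
  [-1,0,0,0,0,0,0],
  [-1,0,0,0,0,0,0],
])

```text
time_s: 9.8
ee_pos: [484.7, -135.3, 156.2]
ee_rot: [179.8, 12.0, 105.9]
force: [-0.5, 0.5, -0.1]
gripper_width: 13.3
gripper_force: 0.0
```

```bash
python3 - <<'E'
from h import *
from workcell import status
s=status.state();print(w2r(s["ee_pos"]).round(1),s["gripper_width"])
go(r2w([-85,0,23]),railtool());
print((r2w([-16,0,23])-r2w([-85,0,23])).round(2))
E
```

```text
[-84.6  -0.1  75.1] 13.339707586481335
t 9.8 d [0.003, -0.0109, -0.0509] w [-0.01, 0.17, -0.02] n 2 per row [0.0015, -0.0054, -0.0255] [-0.01, 0.08, -0.01]
[-18.49  64.91 -14.35]
```

>>> apply_moves([
  [-1,0.0015,-0.0054,-0.0255,0,0,0],
  [-1,0.0015,-0.0054,-0.0255,0,0,0],
  [-1,0,0,0,0,0,0],
])

```text
time_s: 10.05
ee_pos: [485.1, -146.2, 101.7]
ee_rot: [-179.8, 11.8, 105.9]
force: [-0.2, 0.0, -0.2]
gripper_width: 0.5
gripper_force: 0.0
```

>>> apply_moves([
  [-1,-0.0031,0.0108,-0.0024,0,0,0],
  [-1,-0.0031,0.0108,-0.0024,0,0,0],
  [-1,-0.0031,0.0108,-0.0024,0,0,0],
])

```text
time_s: 10.3
ee_pos: [479.0, -114.0, 99.1]
ee_rot: [179.8, 12.1, 105.8]
force: [0.3, -0.8, -0.3]
gripper_width: 0.4
gripper_force: 0.3
```

>>> apply_moves([
  [-1,-0.0031,0.0108,-0.0024,0,0,0],
  [-1,-0.0031,0.0108,-0.0024,0,0,0],
  [-1,0,0,0,0,0,0],
])

```text
time_s: 10.55
ee_pos: [472.0, -91.2, 94.0]
ee_rot: [179.8, 12.0, 105.9]
force: [-0.1, -0.5, -0.2]
gripper_width: 0.5
gripper_force: 0.0
```

```bash
python3 - <<'E'
from h import *
from workcell import status
s=status.state();print(w2r(s["ee_pos"]).round(1),s["gripper_width"],RR().inv().apply(s["force"]).round(1))
go(r2w([-16,0,23]),railtool());
E
```

```text
[-26.8   0.1  23.9] 0.5266516813065902 [-0.4  0.2 -0.3]
t 10.55 d [-0.0027, 0.01, -0.0031] w [-0.02, 0.17, -0.07] n 1 per row [-0.0027, 0.01, -0.0031] [-0.02, 0.17, -0.07]
```

>>> apply_moves([
  [-1,-0.0027,0.01,-0.0025,0,0,0],
  [-1,0,0,0,0,0,0],
  [-1,0,0,0,0,0,0],
])

```text
time_s: 10.8
ee_pos: [470.5, -82.9, 91.9]
ee_rot: [179.7, 12.1, 105.9]
force: [-0.1, -0.1, -0.4]
gripper_width: 0.6
gripper_force: 0.0
```

```bash
python3 - <<'E'
from h import *
from workcell import status
s=status.state();print(w2r(s["ee_pos"]).round(1),s["gripper_width"],RR().inv().apply(s["force"]).round(1))
s["ee_pos"]=s["ee_pos"]+np.array([10,-36,90.])
b=np.array([640.7,141.4]);go([b[0],b[1]+25,165],down(0.3),s)
E
```

```text
[-18.1  -0.8  23.5] 0.5914119686780474 [-0.   0.1 -0.4]
t 10.8 d [0.1602, 0.2853, -0.0169] w [11.97, 1.98, -15.53] n 9 per row [0.0178, 0.0317, -0.0019] [1.33, 0.22, -1.73]
```

>>> apply_moves([
  [-1,0.005,-0.018,0.004,0,0,0],
  [-1,0,-0.004,0.03,0,0,0],
  [-1,0.002,-0.006,0.03,0,0,0],
  [-1,0.002,-0.006,0.03,0,0,0],
])

```text
time_s: 11.13
ee_pos: [478.3, -117.4, 186.1]
ee_rot: [179.9, 12.0, 105.8]
force: [0.6, -0.0, -0.3]
gripper_width: 0.2
gripper_force: 0.0
```

```bash
python3 - <<'E'
from h import *
from workcell import status,cams
f=cams.grab_frame("wrist");np.savez("w4.npz",**f);cv2.imwrite("pics/w4.png",f["color"][:,:,::-1])
go([640.7,116,165],down(0.3))
g=cv2.cvtColor(f["color"],cv2.COLOR_RGB2GRAY)
E
```

```text
t 11.18 d [0.158, 0.2351, -0.0277] w [12.19, 2.52, -15.41] n 8 per row [0.0198, 0.0294, -0.0035] [1.52, 0.32, -1.93]
```

View pics/w4.png

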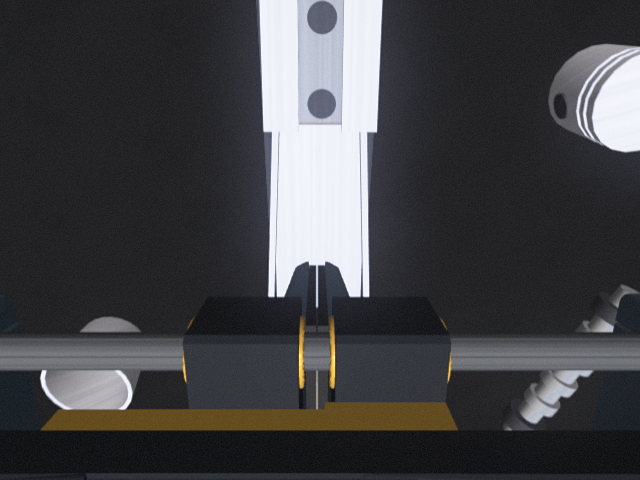

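Wrist view: cap A is inside the tube. Its two bolt holes show in the roof slot at (322,17) and (321,103), with the tail at row 123, just inside the mouth at row 132. Moving on to cap B.

>>> apply_moves([
  [1,0.0198,0.0294,-0.0035,1.52,0.32,-1.93],
  [1,0.0198,0.0294,-0.0035,1.52,0.32,-1.93],
  [1,0.0198,0.0294,-0.0035,1.52,0.32,-1.93],
  [1,0.0198,0.0294,-0.0035,1.52,0.32,-1.93],
  [1,0.0198,0.0294,-0.0035,1.52,0.32,-1.93],
])

```text
time_s: 11.6
ee_pos: [578.7, 31.2, 167.6]
ee_rot: [179.9, 4.2, 96.1]
force: [0.3, -0.1, -0.1]
gripper_width: 31.1
gripper_force: 0.0
```

>>> apply_moves([
  [1,0.0198,0.0294,-0.0035,1.52,0.32,-1.93],
  [1,0.0198,0.0294,-0.0035,1.52,0.32,-1.93],
  [1,0.0198,0.0294,-0.0035,1.52,0.32,-1.93],
  [1,0,0,0,0,0,0],
  [1,0,0,0,0,0,0],
])

```text
time_s: 12.02
ee_pos: [637.6, 118.8, 156.0]
ee_rot: [-179.3, -0.3, 90.5]
force: [-0.1, -0.9, -0.6]
gripper_width: 64.6
gripper_force: 0.0
```

```bash
python3 - <<'E'
from h import *
from workcell import status,cams,finder
f=cams.grab_frame("wrist");np.savez("w5.npz",**f)
s=status.state();print(s["ee_pos"].round(1),s["ee_rot"].round(1),s["time_s"],s["gripper_width"])
pr=proj(f,Ro.from_euler('z',-89.7,degrees=True).apply(CM)+[640.7,141.4,0]);print(pr.round())
for t in finder.trace("cap_b_mid","wrist")[:3]:
    m=t["pixels"].astype(np.uint8);c=max(cv2.findContours(m,0,2)[0],key=cv2.contourArea);print(t["score"],t["rect"],f["color"][t["pixels"]].mean(0).round(),cv2.approxPolyDP(c,3,True)[:,0].tolist())
c=pr.mean(0).astype(int);cv2.imwrite("pics/w5.png",cv2.resize(f["color"][max(c[1]-90,0):c[1]+90,c[0]-110:c[0]+110],None,fx=3,fy=3)[:,:,::-1]);print(c)
E
```

```text
[636.9 117.9 156.4] [-179.3   -0.2   90.4] 12.0667 68.12505404122855
[[356. 247.]
 [294. 247.]
 [359. 158.]
 [293. 157.]
 [340. 265.]
 [309. 265.]]
0.96 [285.2, 146.6, 63.2, 113.3] [222. 225. 232.] [[290, 149], [287, 238], [302, 242], [304, 259], [331, 260], [334, 243], [349, 239], [351, 153], [348, 149]]
0.89 [227.2, 1.0, 93.9, 90.0] [ 97. 229. 142.] [[227, 0], [245, 74], [254, 89], [266, 90], [317, 75], [302, 0]]
0.58 [0.0, 17.2, 5.0, 13.4] [152.  77.  99.] [[1, 17], [0, 29], [5, 24]]
[325 223]
```

View pics/w5.png

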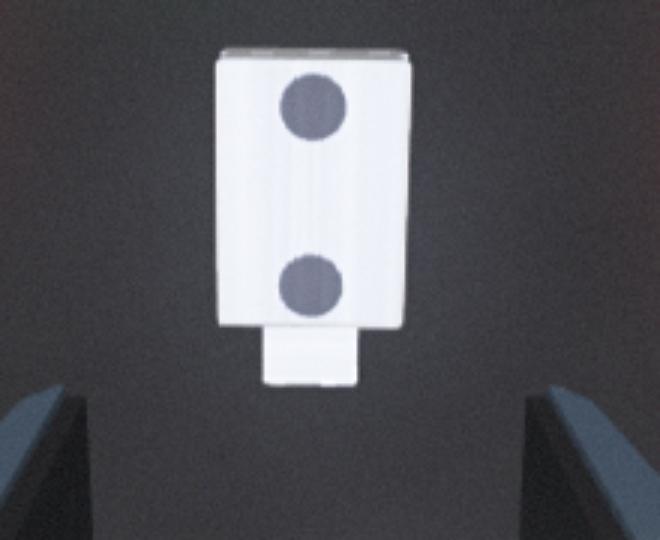

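Crop shows the grey cap B, nose toward the image bottom at about (318,261) and block top corners at (287,153), (352,153), (348,242) and (288,241). The green look-alike, at the upper left in the full image, is separate.

```bash
python3 - <<'E'
from h import *
f=load("w5.npz")
p=fitcap(f,[(348.3,241.7),(287.7,241),(351.7,152.7),(287,152.7),(333.7,260.7),(302.3,260.7)],[640,141,-90])
go([p[0],p[1],75],down(p[2]+90));go([p[0],p[1],26],down(p[2]+90))
E
```

```text
[636.  144.9 -90.1] [[1.2, 0.7], [-0.9, 0.6], [0.7, -0.2], [-1.0, -0.9], [0.2, 0.2], [-0.1, -0.2]]
t 12.12 d [-0.0007, 0.0275, -0.0818] w [-0.25, -0.69, -0.52] n 3 per row [-0.0002, 0.0092, -0.0273] [-0.08, -0.23, -0.17]
t 12.12 d [-0.0007, 0.0275, -0.1308] w [-0.25, -0.69, -0.52] n 4 per row [-0.0002, 0.0069, -0.0327] [-0.06, -0.17, -0.13]
```

>>> apply_moves([
  [1,-0.0002,0.0092,-0.0273,-0.08,-0.23,-0.17],
  [1,-0.0002,0.0092,-0.0273,-0.08,-0.23,-0.17],
  [1,-0.0002,0.0092,-0.0273,-0.08,-0.23,-0.17],
  [1,0,0,-0.024,0,0,0],
  [1,0,0,-0.024,0,0,0],
])

```text
time_s: 12.53
ee_pos: [635.8, 145.0, 26.8]
ee_rot: [179.9, -0.0, 89.9]
force: [0.3, -0.1, -0.2]
gripper_width: 91.6
gripper_force: 0.0
```

>>> apply_moves([
  [-1,0,0,0,0,0,0],
  [-1,0,0,0,0,0,0],
  [-1,0,0,0,0,0,0],
  [-1,0,0,0,0,0,0],
  [-1,0,0,0,0,0,0],
])

```text
time_s: 12.95
ee_pos: [637.8, 145.9, 29.3]
ee_rot: [179.7, -0.1, 89.9]
force: [-0.4, -0.1, -0.5]
gripper_width: 60.5
gripper_force: 0.0
```

>>> apply_moves([
  [-1,0,0,0,0,0,0],
  [-1,0,0,0,0,0,0],
  [-1,0,0,0,0,0,0],
])

```text
time_s: 13.2
ee_pos: [637.1, 146.0, 27.9]
ee_rot: [179.8, -0.1, 89.9]
force: [-0.4, -0.3, 3.1]
gripper_width: 44.0
gripper_force: 30.0
```

Gripped. I need to turn the cap by -60°, set it down, then regrasp half a turn round.

>>> apply_moves([
  [-1,0,0,0.02,0,0,0],
  [-1,0,0,0,0,0,-7],
  [-1,0,0,0,0,0,-7],
  [-1,0,0,0,0,0,-7],
  [-1,0,0,0,0,0,-7],
])

```text
time_s: 13.62
ee_pos: [636.2, 145.9, 46.7]
ee_rot: [180.0, -0.0, 61.6]
force: [0.4, 0.2, -1.7]
gripper_width: 43.9
gripper_force: 30.0
```

>>> apply_moves([
  [-1,0,0,0,0,0,-7],
  [-1,0,0,0,0,0,-7],
  [-1,0,0,0,0,0,-7],
  [-1,0,0,0,0,0,-7],
  [-1,0,0,0,0,0,-4],
])

```text
time_s: 14.03
ee_pos: [636.1, 145.9, 46.5]
ee_rot: [179.9, 0.0, 29.6]
force: [-1.1, -0.5, -2.0]
gripper_width: 44.4
gripper_force: 30.0
```

>>> apply_moves([
  [-1,0,0,-0.008,0,0,0],
  [-1,0,0,-0.008,0,0,0],
  [-1,0,0,-0.0025,0,0,0],
  [-1,0,0,0,0,0,0],
])

```text
time_s: 14.37
ee_pos: [636.0, 145.9, 27.8]
ee_rot: [180.0, 0.0, 30.0]
force: [-0.8, 0.1, -1.2]
gripper_width: 43.9
gripper_force: 30.0
```

```bash
python3 - <<'E'
from workcell import status
s=status.state();print(s["ee_pos"].round(1),s["ee_rot"].round(1),s["qpos"].round(1),s["force"].round(1))
E
```

```text
[636.  145.9  27.8] [180.   0.  30.] [11.9 34.9 92.9 -0.1 52.2 72. ] [-0.8  0.1 -1.2]
```

>>> apply_moves([
  [0.5,0,0,-0.0005,0,0,0],
  [0.5,0,0,0,0,0,0],
  [0.5,0,0,0,0,0,0],
  [0.5,0,0,0,0,0,0],
  [0.5,0,0,0.025,0,0,0],
])

```text
time_s: 14.78
ee_pos: [633.4, 145.2, 48.8]
ee_rot: [-179.9, 0.5, 29.9]
force: [-0.4, 0.4, -0.6]
gripper_width: 67.9
gripper_force: 0.0
```

>>> apply_moves([
  [0.5,0,0,0.025,0,0,0],
  [0.5,0,0,0,0,0,7],
  [0.5,0,0,0,0,0,7],
  [0.5,0,0,0,0,0,7],
  [0.5,0,0,0,0,0,7],
])

```text
time_s: 15.2
ee_pos: [636.9, 146.0, 78.6]
ee_rot: [179.9, -0.1, 58.3]
force: [-0.8, -0.4, -0.8]
gripper_width: 68.7
gripper_force: 0.0
```

>>> apply_moves([
  [0.5,0,0,0,0,0,7],
  [0.5,0,0,0,0,0,7],
  [0.5,0,0,0,0,0,7],
  [0.5,0,0,0,0,0,7],
  [0.5,0,0,0,0,0,7],
])

```text
time_s: 15.62
ee_pos: [636.8, 146.0, 78.2]
ee_rot: [179.9, -0.1, 93.3]
force: [-0.7, 0.3, -0.8]
gripper_width: 68.9
gripper_force: 0.0
```

>>> apply_moves([
  [0.5,0,0,0,0,0,7],
  [0.5,0,0,0,0,0,7],
  [0.5,0,0,0,0,0,7],
  [0.5,0,0,0,0,0,7],
  [0.5,0,0,0,0,0,7],
])

```text
time_s: 16.03
ee_pos: [636.8, 145.9, 78.3]
ee_rot: [179.9, -0.0, 128.3]
force: [-0.3, -0.5, 0.1]
gripper_width: 68.4
gripper_force: 0.0
```

>>> apply_moves([
  [0.5,0,0,0,0,0,7],
  [0.5,0,0,0,0,0,7],
  [0.5,0,0,0,0,0,7],
  [0.5,0,0,0,0,0,7],
  [0.5,0,0,0,0,0,7],
])

```text
time_s: 16.45
ee_pos: [636.8, 146.0, 78.3]
ee_rot: [179.9, -0.0, 163.3]
force: [0.2, 0.9, -0.4]
gripper_width: 68.2
gripper_force: 0.0
```

>>> apply_moves([
  [0.5,0,0,0,0,0,7],
  [0.5,0,0,0,0,0,7],
  [0.5,0,0,0,0,0,7],
  [0.5,0,0,0,0,0,7],
  [0.5,0,0,0,0,0,7],
])

```text
time_s: 16.87
ee_pos: [636.8, 146.0, 78.3]
ee_rot: [179.9, -0.0, -161.7]
force: [-0.7, 0.1, -0.1]
gripper_width: 68.1
gripper_force: 0.0
```

>>> apply_moves([
  [0.5,0,0,0,0,0,7],
  [0.5,0,0,0,0,0,5],
  [0.5,0,0,0,0,0,0],
  [0.5,0,0,0,0,0,0],
])

```text
time_s: 17.2
ee_pos: [636.7, 146.0, 78.2]
ee_rot: [179.9, -0.0, -150.2]
force: [0.1, 0.6, 0.1]
gripper_width: 68.7
gripper_force: 0.0
```

```bash
python3 - <<'E'
from workcell import status,cams,finder
from h import *
s=status.state();print(s["ee_pos"].round(1),s["ee_rot"].round(1),s["qpos"].round(1))
go([636,145.9,26.5],down(120.),s)
E
```

```text
[636.7 146.   78.2] [ 179.9   -0.  -150.2] [ 1.190e+01  3.200e+01  9.010e+01  1.000e-01  5.800e+01 -1.079e+02]
t 17.2 d [-0.0007, -0.0001, -0.0517] w [-0.05, -0.08, 0.23] n 2 per row [-0.0004, -0.0, -0.0259] [-0.02, -0.04, 0.12]
```

>>> apply_moves([
  [0.5,-0.0004,0,-0.0255,0,0,0],
  [0.5,-0.0004,0,-0.0255,0,0,0],
  [0.5,0,0,0,0,0,0],
  [-1,0,0,0,0,0,0],
  [-1,0,0,0,0,0,0],
])

```text
time_s: 17.62
ee_pos: [636.7, 146.1, 28.2]
ee_rot: [179.9, 0.0, -150.1]
force: [0.3, 0.3, 0.3]
gripper_width: 57.9
gripper_force: 0.0
```

>>> apply_moves([
  [-1,0,0,0,0,0,0],
  [-1,0,0,0,0,0,0],
  [-1,0,0,0,0,0,0],
  [-1,0,0,0,0,0,0],
])

```text
time_s: 17.95
ee_pos: [636.9, 146.2, 28.8]
ee_rot: [180.0, 0.1, -150.1]
force: [0.7, 0.6, 4.1]
gripper_width: 43.8
gripper_force: 30.0
```

```bash
python3 - <<'E'
from workcell import status
from h import *
s=status.state();print(s["ee_pos"].round(1),s["ee_rot"].round(1),s["gripper_width"],s["gripper_force"],s["force"].round(1))
s["ee_pos"]=s["ee_pos"]+np.array([0,0,130.])
go(r2w([-85,0,60]),railtool(),s)
print(r2w([-85,0,60]))
E
```

```text
[636.9 146.2  28.8] [ 1.800e+02  1.000e-01 -1.501e+02] 43.82247088300048 29.999855391215533 [0.7 0.6 4.1]
t 17.95 d [-0.1513, -0.2849, -0.0173] w [-5.19, -12.67, -103.56] n 15 per row [-0.0101, -0.019, -0.0012] [-0.35, -0.84, -6.9]
[ 485.6601075  -138.76418542  141.46134976]
```

>>> apply_moves([
  [-1,0,0,0.035,0,0,0],
  [-1,0,0,0.035,0,0,0],
  [-1,0,0,0.035,0,0,0],
  [-1,0,0,0.035,0,0,0],
  [-1,-0.0101,-0.019,-0.0012,-0.35,-0.84,-6.9],
])

```text
time_s: 18.37
ee_pos: [631.9, 130.0, 174.1]
ee_rot: [-179.3, 1.6, -157.0]
force: [3.2, -0.2, -1.5]
gripper_width: 44.0
gripper_force: 30.0
```

>>> apply_moves([
  [-1,-0.0101,-0.019,-0.0012,-0.35,-0.84,-6.9],
  [-1,-0.0101,-0.019,-0.0012,-0.35,-0.84,-6.9],
  [-1,-0.0101,-0.019,-0.0012,-0.35,-0.84,-6.9],
  [-1,-0.0101,-0.019,-0.0012,-0.35,-0.84,-6.9],
  [-1,-0.0101,-0.019,-0.0012,-0.35,-0.84,-6.9],
])

```text
time_s: 18.78
ee_pos: [573.9, 31.0, 159.4]
ee_rot: [-177.2, 4.4, 168.2]
force: [-0.4, -0.7, -3.1]
gripper_width: 43.8
gripper_force: 30.0
```

>>> apply_moves([
  [-1,-0.0101,-0.019,-0.0012,-0.35,-0.84,-6.9],
  [-1,-0.0101,-0.019,-0.0012,-0.35,-0.84,-6.9],
  [-1,-0.0101,-0.019,-0.0012,-0.35,-0.84,-6.9],
  [-1,-0.0101,-0.019,-0.0012,-0.35,-0.84,-6.9],
  [-1,-0.0101,-0.019,-0.0012,-0.35,-0.84,-6.9],
])

```text
time_s: 19.2
ee_pos: [523.4, -63.8, 153.5]
ee_rot: [-177.7, 8.9, 133.7]
force: [0.1, -0.1, -1.7]
gripper_width: 43.8
gripper_force: 30.0
```

>>> apply_moves([
  [-1,-0.0101,-0.019,-0.0012,-0.35,-0.84,-6.9],
  [-1,-0.0101,-0.019,-0.0012,-0.35,-0.84,-6.9],
  [-1,-0.0101,-0.019,-0.0012,-0.35,-0.84,-6.9],
  [-1,-0.0101,-0.019,-0.0012,-0.35,-0.84,-6.9],
  [-1,0,0,0,0,0,0],
])

```text
time_s: 19.62
ee_pos: [481.7, -140.9, 148.4]
ee_rot: [-179.8, 11.8, 105.7]
force: [-0.3, -0.3, -2.3]
gripper_width: 43.7
gripper_force: 30.0
```

>>> apply_moves([
  [-1,0,0,0,0,0,0],
  [-1,0,0,0,0,0,0],
])

```text
time_s: 19.78
ee_pos: [484.5, -138.7, 149.1]
ee_rot: [-180.0, 11.8, 106.0]
force: [-0.4, -0.1, -2.4]
gripper_width: 43.7
gripper_force: 30.0
```

```bash
python3 - <<'E'
from workcell import status
from h import *
s=status.state();print(w2r(s["ee_pos"]).round(1),s["qpos"].round(1),s["gripper_width"])
go(r2w([-65,0,45]),railtool(),s,step=15);go(r2w([-65,0,31]),railtool(),s,step=15)
E
```

```text
[-86.2   1.1  67.6] [-10.6  13.6 110.  -13.4  51.9 -18.8] 43.74039629683186
t 19.78 d [-0.0033, 0.0157, -0.0265] w [-0.21, -0.08, -0.14] n 3 per row [-0.0011, 0.0052, -0.0088] [-0.07, -0.03, -0.05]
t 19.78 d [-0.0025, 0.0129, -0.0402] w [-0.21, -0.08, -0.14] n 3 per row [-0.0008, 0.0043, -0.0134] [-0.07, -0.03, -0.05]
```

>>> apply_moves([
  [-1,-0.0008,0.0043,-0.0134,0,0,0],
  [-1,-0.0008,0.0043,-0.0134,0,0,0],
  [-1,-0.0008,0.0043,-0.0132,0,0,0],
  [-1,0,0,0,0,0,0],
  [-1,0,0,0,0,0,0],
])

```text
time_s: 20.2
ee_pos: [482.2, -125.4, 109.0]
ee_rot: [-179.9, 11.8, 106.1]
force: [0.2, 0.3, -2.0]
gripper_width: 43.8
gripper_force: 30.0
```

```bash
python3 - <<'E'
from workcell import status
from h import *
s=status.state();print(w2r(s["ee_pos"]).round(1),RR().inv().apply(s["force"]).round(1))
go(r2w([-20,0,29.3]),railtool(),s,step=10)
E
```

```text
[-64.8  -0.3  31.1] [ 0.7 -0.2 -1.9]
t 20.2 d [-0.0122, 0.0417, -0.0111] w [-0.2, -0.15, -0.2] n 5 per row [-0.0024, 0.0083, -0.0022] [-0.04, -0.03, -0.04]
```

>>> apply_moves([
  [-1,-0.0024,0.0083,-0.0022,0,0,-0.1],
  [-1,-0.0024,0.0083,-0.0022,0,0,-0.1],
  [-1,-0.0024,0.0083,-0.0022,0,0,0],
])

```text
time_s: 20.45
ee_pos: [475.0, -100.6, 103.0]
ee_rot: [180.0, 11.8, 105.8]
force: [0.4, -1.5, -2.3]
gripper_width: 43.7
gripper_force: 30.0
```

>>> apply_moves([
  [-1,-0.0024,0.0083,-0.0022,0,0,0],
  [-1,-0.0024,0.0083,-0.0022,0,0,0],
  [-1,0,0,0,0,0,0],
  [-1,0,0,0,0,0,0],
])

```text
time_s: 20.78
ee_pos: [469.6, -83.9, 98.0]
ee_rot: [-179.9, 11.8, 105.9]
force: [0.1, -0.1, -3.0]
gripper_width: 43.8
gripper_force: 30.0
```

```bash
python3 - <<'E'
from workcell import status
from h import *
s=status.state();print(w2r(s["ee_pos"]).round(1),RR().inv().apply(s["force"]).round(1),s["gripper_force"])
E
```

```text
[-20.1   0.4  29.4] [ 0.5 -0.  -2.9] 29.999378181091743
```

>>> apply_moves([
  [-1,0.0001,-0.0002,-0.001,0,0,0],
  [0.4,0,0,0,0,0,0],
  [0.4,0,0,0,0,0,0],
  [0.4,0,0,0,0,0,0],
  [0.4,0,0,0,0,0,0],
])

```text
time_s: 21.2
ee_pos: [470.4, -85.1, 97.3]
ee_rot: [-180.0, 11.8, 105.8]
force: [0.1, -0.8, -0.1]
gripper_width: 63.4
gripper_force: 0.0
```

>>> apply_moves([
  [0.4,-0.0012,0.0046,0.0234,0,0,0],
  [0.4,-0.0012,0.0046,0.0234,0,0,0],
  [-1,0.0089,-0.0306,0.0068,0,0,0],
  [-1,0.0089,-0.0306,0.0068,0,0,0],
  [-1,0,0,0,0,0,0],
])

```text
time_s: 21.62
ee_pos: [488.3, -140.7, 159.8]
ee_rot: [179.8, 12.1, 105.6]
force: [0.9, -0.1, 0.7]
gripper_width: 46.5
gripper_force: 0.0
```

>>> apply_moves([
  [-1,0,0,0,0,0,0],
  [-1,0,0,0,0,0,0],
  [-1,0,0,0,0,0,0],
  [-1,0,0,0,0,0,0],
  [-1,0,0,0,0,0,0],
])

```text
time_s: 22.03
ee_pos: [485.2, -136.2, 157.2]
ee_rot: [-179.9, 11.8, 105.9]
force: [0.6, -0.2, 0.6]
gripper_width: 13.4
gripper_force: 0.0
```

```bash
python3 - <<'E'
from h import *
from workcell import status
s=status.state();print(w2r(s["ee_pos"]).round(1),s["gripper_width"])
go(r2w([-85,0,23]),railtool());
E
```

```text
[-85.7  -0.2  76. ] 13.38201916776038
t 22.03 d [0.0026, -0.01, -0.0519] w [-0.19, -0.13, 0.06] n 2 per row [0.0013, -0.005, -0.026] [-0.1, -0.07, 0.03]
```

Lower and push again, feeling for the stop at the gate.

>>> apply_moves([
  [-1,0.0013,-0.005,-0.026,0,0,0],
  [-1,0.0013,-0.005,-0.026,0,0,0],
  [-1,0,0,0,0,0,0],
])

```text
time_s: 22.28
ee_pos: [485.0, -146.1, 101.6]
ee_rot: [-179.5, 11.6, 105.9]
force: [-1.0, -0.3, -0.6]
gripper_width: 0.2
gripper_force: 0.0
```

>>> apply_moves([
  [-1,-0.0031,0.0108,-0.0024,0,0,0],
  [-1,-0.0031,0.0108,-0.0024,0,0,0],
  [-1,-0.0031,0.0108,-0.0024,0,0,0],
])

```text
time_s: 22.53
ee_pos: [479.2, -114.1, 99.2]
ee_rot: [180.0, 11.9, 105.8]
force: [-0.2, -1.7, -0.8]
gripper_width: 0.4
gripper_force: 0.6
```

>>> apply_moves([
  [-1,-0.0031,0.0108,-0.0024,0,0,0],
  [-1,-0.0031,0.0108,-0.0024,0,0,0],
  [-1,0,0,0,0,0,0],
])

```text
time_s: 22.78
ee_pos: [472.0, -91.3, 94.0]
ee_rot: [-179.9, 11.8, 105.9]
force: [0.7, -0.3, -0.1]
gripper_width: 0.4
gripper_force: 0.0
```

```bash
python3 - <<'E'
from h import *
from workcell import status
s=status.state();print(w2r(s["ee_pos"]).round(1),s["gripper_width"],RR().inv().apply(s["force"]).round(1))
go(r2w([-16,0,23]),railtool(),step=3);
E
```

```text
[-26.8   0.1  23.9] 0.4433342272448222 [-0.4 -0.6 -0.1]
t 22.78 d [-0.0027, 0.0101, -0.0031] w [-0.2, -0.13, 0.01] n 4 per row [-0.0007, 0.0025, -0.0008] [-0.05, -0.03, 0.0]
```

>>> apply_moves([
  [-1,-0.0007,0.0025,-0.0006,0,0,0],
  [-1,-0.0007,0.0025,-0.0006,0,0,0],
  [-1,-0.0007,0.0025,-0.0006,0,0,0],
  [-1,0,0,0,0,0,0],
])

```text
time_s: 23.12
ee_pos: [471.0, -85.4, 92.2]
ee_rot: [180.0, 11.8, 105.8]
force: [0.4, -1.6, -0.0]
gripper_width: 0.3
gripper_force: 0.4
```

>>> apply_moves([
  [-1,-0.0005,0.0019,-0.0004,0,0,0],
  [-1,0,0,0,0,0,0],
])

```text
time_s: 23.28
ee_pos: [470.3, -83.6, 91.6]
ee_rot: [180.0, 11.8, 105.8]
force: [0.6, -1.2, 1.4]
gripper_width: 0.7
gripper_force: 0.9
```

```bash
python3 - <<'E'
from h import *
from workcell import status,cams
s=status.state();print(w2r(s["ee_pos"]).round(1),RR().inv().apply(s["force"]).round(1))
E
```

```text
[-18.6  -0.4  23.1] [-1.6 -0.3  1.1]
```

>>> apply_moves([
  [-1,-0.0004,0.0014,-0.0003,0,0,0],
  [-1,0,0,0,0,0,0],
])

```text
time_s: 23.45
ee_pos: [470.0, -82.4, 91.3]
ee_rot: [-180.0, 11.9, 105.8]
force: [2.0, -4.1, 1.0]
gripper_width: 0.6
gripper_force: 2.1
```

>>> apply_moves([
  [-1,-0.0003,0.0009,-0.0002,0,0,0],
  [-1,0,0,0,0,0,0],
])

```text
time_s: 23.62
ee_pos: [469.6, -82.0, 91.2]
ee_rot: [-180.0, 11.9, 105.9]
force: [1.0, -7.2, 1.5]
gripper_width: 0.3
gripper_force: 3.8
```

```bash
python3 - <<'E'
from h import *
from workcell import status,cams
s=status.state();print(w2r(s["ee_pos"]).round(1),RR().inv().apply(s["force"]).round(1))
E
```

```text
[-16.9  -0.1  23.1] [-7.4  1.  -0. ]
```

>>> apply_moves([
  [-1,-0.0003,0.001,-0.0002,0,0,0],
  [-1,0,0,0,0,0,0],
])

```text
time_s: 23.78
ee_pos: [469.5, -81.7, 91.2]
ee_rot: [-179.9, 12.0, 105.9]
force: [1.4, -9.4, 2.9]
gripper_width: 0.3
gripper_force: 5.2
```

>>> apply_moves([
  [-1,-0.0003,0.001,-0.0002,0,0,0],
  [-1,0,0,0,0,0,0],
])

```text
time_s: 23.95
ee_pos: [469.8, -80.9, 91.2]
ee_rot: [180.0, 12.0, 105.9]
force: [2.9, -10.1, 0.9]
gripper_width: 0.5
gripper_force: 10.6
```

```bash
python3 - <<'E'
from h import *
from workcell import status,cams
s=status.state();print(w2r(s["ee_pos"]).round(1),RR().inv().apply(s["force"]).round(1),RR().inv().apply(s["torque"]).round(2))
E
```

```text
[-15.8  -0.6  23.3] [-10.5  -0.   -1.4] [0.13 1.73 0.03]
```

>>> apply_moves([
  [-1,0.005,-0.018,0.004,0,0,0],
  [-1,0,-0.004,0.03,0,0,0],
  [-1,0.002,-0.006,0.03,0,0,0],
  [-1,0.002,-0.006,0.03,0,0,0],
  [-1,0,0,0,0,0,0],
])

```text
time_s: 24.37
ee_pos: [481.0, -114.0, 189.7]
ee_rot: [179.5, 12.0, 105.6]
force: [1.1, -0.1, 0.3]
gripper_width: 0.8
gripper_force: 0.0
```

>>> apply_moves([
  [-1,-0.002,0.008,0.02,0,0,0],
  [-1,-0.006,0.021,0,0,0,0],
  [-1,-0.006,0.021,0,0,0,0],
  [-1,0,0,0,0,0,0],
  [-1,0,0,0,0,0,0],
])

```text
time_s: 24.78
ee_pos: [462.9, -62.2, 203.7]
ee_rot: [-179.9, 11.7, 105.9]
force: [0.8, -0.6, 0.1]
gripper_width: 0.4
gripper_force: 0.0
```

```bash
python3 - <<'E'
from h import *
from workcell import status,cams
f=cams.grab_frame("wrist");np.savez("w6.npz",**f)
s=status.state();print(w2r(s["ee_pos"]).round(1))
P=np.array([(0,29,46),(0,-29,46),(0,11,46),(0,-11,46),(0,0,36),(2,0,36),(166,0,46),(168,0,90),(166,11,46)],float)
pr=proj(f,r2w(P));print(pr.round(1).tolist())
a=f["color"][0:300,220:420]
sc=cams.grab_frame("scene");np.savez("scene6.npz",**sc)
b=cv2.resize(sc["color"][165:315,235:335],None,fx=4,fy=4,interpolation=cv2.INTER_CUBIC)
a=cv2.resize(a,None,fx=2,fy=2,interpolation=cv2.INTER_CUBIC)
cv2.imwrite("pics/w6.png",np.hstack([a,b])[:,:,::-1])
g=cv2.cvtColor(f["color"],cv2.COLOR_RGB2GRAY)
E
```

```text
[-20.5   0.8 137.4]
[[273.9, 217.1], [367.5, 217.1], [302.9, 217.1], [338.4, 217.1], [320.5, 213.6], [320.5, 210.6], [321.4, -99.8], [322.4, -161.5], [299.9, -99.7]]
```

View pics/w6.png

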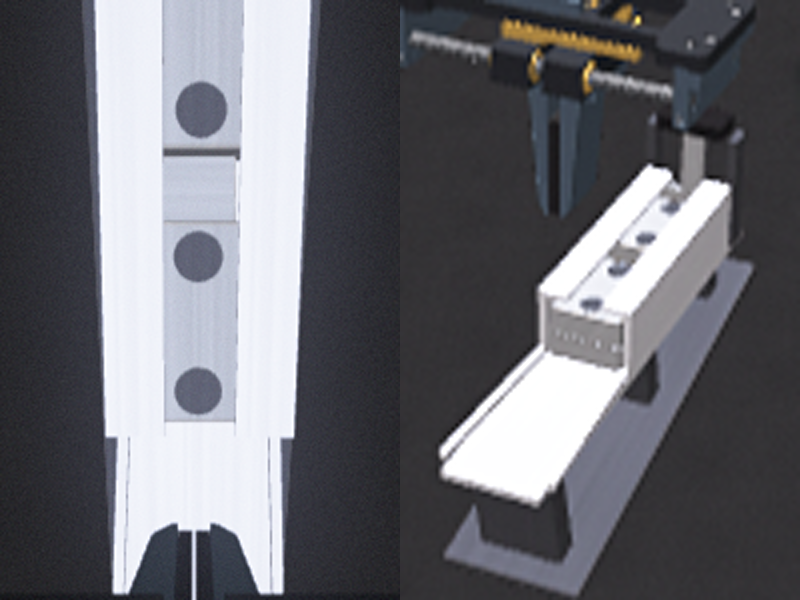

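Mosaic: in the wrist half (2x), the tube mouth is at row 437, cap B's tail at 421, its nose tip at about 156 and cap A's tail at about 148. In the scene half, both caps lie in line in the tube and the gate is down. I'll turn those rows into rail x.

```bash
python3 - <<'E'
from h import *
from scipy.optimize import brentq
f=load("w6.npz");g=cv2.cvtColor(f["color"],cv2.COLOR_RGB2GRAY)
print(g[66:84,320].tolist(),g[204:224,320].tolist(),g[210:224,280].tolist())
X=lambda row,z:round(brentq(lambda x:proj(f,r2w([[x,0,z]]))[0,1]-row,-60,140),1)
off=217.1-218.2
for n,r,z in(("mouth",218.2,46),("Btail",210.3,36),("Btail z0",210.3,0),("Bfront top",110,36),("nosetip",78,18),("Atail",74,36)):print(n,X(r+off,z))
E
```

```text
[96, 92, 112, 166, 194, 190, 182, 166, 124, 93, 88, 103, 177, 206, 209, 204, 197, 196] [98, 97, 106, 172, 195, 187, 187, 230, 240, 240, 240, 239, 240, 241, 240, 240, 241, 240, 241, 240] [242, 242, 242, 243, 242, 242, 241, 242, 242, 241, 242, 242, 243, 242]
mouth -0.0
Btail 2.9
Btail z0 -4.6
Bfront top 64.3
nosetip 84.1
Atail 84.6
```

```bash
python3 - <<'E'
from h import *
from workcell import status
R=RR()*Ro.from_euler('y',-15,degrees=True)*F
s=status.state()
go(r2w([-45,0,90]),R,s,step=25)
s["ee_pos"]=r2w([-45,0,90]);s["ee_rot"]=R.as_euler('xyz',degrees=True)
go(r2w([-45,0,23]),R,s,step=25)
s["ee_pos"]=r2w([-45,0,23]);go(r2w([-22,0,23]),R,s,step=8)
E
```

```text
t 24.88 d [0.0098, -0.0319, -0.0414] w [14.24, 3.94, 0.09] n 3 per row [0.0033, -0.0106, -0.0138] [4.75, 1.31, 0.03]
t 24.88 d [0.0038, -0.0134, -0.0655] w [0.0, -0.0, -0.0] n 3 per row [0.0013, -0.0045, -0.0218] [0.0, -0.0, -0.0]
t 24.88 d [-0.0062, 0.0216, -0.0048] w [0.0, -0.0, -0.0] n 3 per row [-0.0021, 0.0072, -0.0016] [0.0, -0.0, -0.0]
```

>>> apply_moves([
  [-1,0.0033,-0.0106,-0.0138,4.75,1.31,0],
  [-1,0.0033,-0.0106,-0.0138,4.75,1.31,0],
  [-1,0.0033,-0.0106,-0.0138,4.75,1.31,0],
  [-1,0,0,0,0,0,0],
])

```text
time_s: 25.22
ee_pos: [473.8, -99.0, 160.4]
ee_rot: [-179.9, -3.1, 105.5]
force: [0.4, -0.5, -0.2]
gripper_width: 0.7
gripper_force: 0.0
```

>>> apply_moves([
  [-1,0.0013,-0.0045,-0.0218,0,0,0],
  [-1,0.0013,-0.0045,-0.0218,0,0,0],
  [-1,0.0013,-0.0045,-0.0218,0,0,0],
  [-1,0,0,0,0,0,0],
  [-1,0,0,0,0,0,0],
])

```text
time_s: 25.63
ee_pos: [476.8, -108.5, 97.0]
ee_rot: [-179.9, -3.0, 105.7]
force: [0.1, -0.3, -0.2]
gripper_width: 0.0
gripper_force: 0.0
```

```bash
python3 - <<'E'
from h import *
from workcell import status
s=status.state();print(w2r(s["ee_pos"]).round(1),RR().inv().apply(s["force"]).round(1))
R=RR()*Ro.from_euler('y',-15,degrees=True)*F
go(r2w([-20,0,23]),R,s,step=8)
E
```

```text
[-44.9   0.3  23.1] [-0.3 -0.  -0.3]
t 25.63 d [-0.0064, 0.0235, -0.0053] w [-0.03, -0.09, 0.17] n 4 per row [-0.0016, 0.0059, -0.0013] [-0.01, -0.02, 0.04]
```

>>> apply_moves([
  [-1,-0.0016,0.0059,-0.0013,0,0,0],
  [-1,-0.0016,0.0059,-0.0013,0,0,0],
  [-1,-0.0016,0.0059,-0.0013,0,0,0],
  [-1,0,0,0,0,0,0],
])

```text
time_s: 25.97
ee_pos: [472.2, -89.3, 94.4]
ee_rot: [179.9, -3.0, 105.9]
force: [-0.2, -0.2, -0.2]
gripper_width: 0.7
gripper_force: 0.0
```

>>> apply_moves([
  [-1,-0.0006,0.0019,-0.0004,0,0,0],
  [-1,-0.0006,0.0019,-0.0004,0,0,0],
  [-1,0,0,0,0,0,0],
])

```text
time_s: 26.22
ee_pos: [471.4, -86.6, 93.1]
ee_rot: [179.9, -3.0, 105.8]
force: [-0.4, 0.0, -0.4]
gripper_width: 0.0
gripper_force: 0.0
```

>>> apply_moves([
  [-1,-0.0003,0.001,-0.0002,0,0,0],
  [-1,0,0,0,0,0,0],
])

```text
time_s: 26.38
ee_pos: [471.2, -85.9, 92.8]
ee_rot: [179.9, -3.0, 105.8]
force: [0.6, 0.2, 0.3]
gripper_width: 0.5
gripper_force: 0.0
```

>>> apply_moves([
  [-1,-0.0003,0.001,-0.0002,0,0,0],
  [-1,0,0,0,0,0,0],
])

```text
time_s: 26.55
ee_pos: [470.8, -84.9, 92.5]
ee_rot: [179.9, -3.0, 105.8]
force: [0.3, -0.2, -1.1]
gripper_width: 0.4
gripper_force: 0.0
```

```bash
python3 - <<'E'
from h import *
from workcell import status
s=status.state();x=w2r(s["ee_pos"]);print(x.round(1),"front",(x[0]+19.1).round(1),RR().inv().apply(s["force"]).round(1))
E
```

```text
[-20.2  -0.5  23.7] front -1.1 [-0.  -0.2 -1.1]
```

Not in contact yet. I'm continuing in 1 mm steps.

>>> apply_moves([
  [-1,-0.0003,0.001,-0.0002,0,0,0],
  [-1,-0.0003,0.001,-0.0002,0,0,0],
  [-1,0,0,0,0,0,0],
])

```text
time_s: 26.8
ee_pos: [470.6, -83.4, 92.3]
ee_rot: [179.9, -2.9, 105.8]
force: [-0.6, -2.4, 0.6]
gripper_width: 0.4
gripper_force: 1.1
```

>>> apply_moves([
  [-1,-0.0003,0.001,-0.0002,0,0,0],
  [-1,0,0,0,0,0,0],
])

```text
time_s: 26.97
ee_pos: [470.7, -83.1, 92.3]
ee_rot: [179.9, -2.8, 105.8]
force: [-0.0, -4.8, -0.1]
gripper_width: 0.1
gripper_force: 2.6
```

>>> apply_moves([
  [-1,-0.0003,0.001,-0.0002,0,0,0],
  [-1,0,0,0,0,0,0],
])

```text
time_s: 27.13
ee_pos: [471.1, -82.8, 92.3]
ee_rot: [179.8, -2.7, 105.9]
force: [1.0, -7.5, 0.9]
gripper_width: 0.4
gripper_force: 3.8
```

```bash
python3 - <<'E'
from h import *
from workcell import status
s=status.state();x=w2r(s["ee_pos"]);print(x.round(1),"front",(x[0]+19.1).round(1),RR().inv().apply(s["force"]).round(1))
E
```

```text
[-18.2  -1.3  24. ] front 0.9 [-7.5  1.1 -0.6]
```

>>> apply_moves([
  [-1,-0.0003,0.001,-0.0002,0,0,0],
  [-1,-0.0003,0.001,-0.0002,0,0,0],
  [-1,-0.0003,0.001,-0.0002,0,0,0],
  [-1,0,0,0,0,0,0],
])

```text
time_s: 27.47
ee_pos: [472.1, -82.0, 92.6]
ee_rot: [179.6, -2.4, 106.0]
force: [3.6, -14.0, 2.7]
gripper_width: 0.6
gripper_force: 7.5
```

```bash
python3 - <<'E'
from h import *
from workcell import status
s=status.state();x=w2r(s["ee_pos"]);print(x.round(1),"front",(x[0]+19.1).round(1),RR().inv().apply(s["force"]).round(1))
E
```

```text
[-17.8  -2.6  24.3] front 1.3 [-14.7   0.3  -0.4]
```

>>> apply_moves([
  [-1,0.006,-0.02,0.004,0,0,0],
  [-1,0.002,-0.006,0.03,-4.75,-1.3,0],
  [-1,0.002,-0.006,0.03,-4.75,-1.3,0],
  [-1,0.001,-0.003,0.035,-4.75,-1.3,0],
  [-1,0,0,0,0,0,0],
])

```text
time_s: 27.88
ee_pos: [482.6, -112.1, 196.0]
ee_rot: [179.5, 12.2, 105.8]
force: [1.1, 0.7, 0.1]
gripper_width: 0.1
gripper_force: 0.0
```

>>> apply_moves([
  [-1,-0.006,0.021,0.015,0,0,0],
  [-1,-0.006,0.021,0.01,0,0,0],
  [-1,0,0,0,0,0,0],
  [-1,0,0,0,0,0,0],
])

```text
time_s: 28.22
ee_pos: [467.7, -70.1, 215.3]
ee_rot: [-180.0, 11.8, 105.9]
force: [0.2, -0.0, -0.7]
gripper_width: 0.4
gripper_force: 0.0
```

```bash
python3 - <<'E'
from h import *
from workcell import status,cams,finder
from scipy.optimize import brentq
f=cams.grab_frame("wrist");g=cv2.cvtColor(f["color"],cv2.COLOR_RGB2GRAY)
s=status.state();print(w2r(s["ee_pos"]).round(1),s["time_s"])
X=lambda row,z:round(brentq(lambda x:proj(f,r2w([[x,0,z]]))[0,1]-row,-80,160),1)
c=int(proj(f,r2w([[0,0,36]]))[0,0]);r0=proj(f,r2w([[2,0,36]]))[0,1];r1=proj(f,r2w([[84,0,30]]))[0,1];r2=proj(f,r2w([[0,27,46]]))[0]
print(r0,r1,r2)
a=int(r0)-10;print(a,g[a:a+24,c].tolist());b=int(r1)-10;print(b,g[b:b+24,c].tolist())
print([X(r0+k,36) for k in(-2,0,2)],[X(r1+k,36) for k in(-2,0,2)],[X(r1+k,18) for k in(-2,0,2,4)])
i=f["color"][int(r2[1])-10:int(r2[1])+12,int(r2[0])-18:int(r2[0])+4];print(cv2.cvtColor(i,cv2.COLOR_RGB2GRAY)[:,::4].tolist())
n=cams.grab_frame("scene");print([(np.round(b["rect"]).tolist(),round(b["score"],2)) for b in finder.boxes_of("gate","scene")],proj(n,r2w([[168,0,90],[168,23,90],[168,-23,90]])).round(1))
o=load("scene0.npz");d=cv2.absdiff(cv2.GaussianBlur(o["color"],(5,5),0),cv2.GaussianBlur(n["color"],(5,5),0)).max(2)>50
k,l,st,_=cv2.connectedComponentsWithStats(d.astype(np.uint8));print(st[1:][st[1:,4]>25].tolist())
E
```

```text
[-31.4  -1.2 146.3] 28.2667
190.9010726783134 57.40743398590563 [273.85625168 196.61073166]
180 [101, 100, 104, 106, 98, 101, 104, 135, 181, 191, 183, 183, 229, 240, 239, 241, 239, 241, 240, 241, 242, 239, 241, 240]
47 [98, 100, 95, 109, 172, 196, 193, 181, 167, 124, 93, 97, 86, 112, 195, 216, 206, 201, 202, 197, 198, 200, 199, 200]
[3.3, 2.0, 0.7] [84.3, 83.2, 82.0] [86.9, 85.7, 84.5, 83.3]
[[53, 57, 54, 53, 244, 240], [55, 53, 57, 54, 244, 240], [54, 51, 59, 53, 244, 241], [52, 51, 59, 55, 245, 241], [48, 55, 52, 56, 243, 240], [52, 49, 56, 55, 244, 241], [53, 58, 55, 53, 245, 239], [49, 53, 59, 51, 244, 241], [53, 49, 56, 53, 245, 240], [48, 51, 56, 54, 246, 241], [47, 61, 55, 51, 248, 241], [51, 51, 57, 54, 204, 215], [56, 57, 56, 59, 119, 151], [52, 49, 51, 59, 96, 125], [52, 57, 53, 53, 96, 139], [47, 51, 56, 51, 98, 152], [54, 53, 54, 54, 96, 146], [52, 49, 52, 54, 98, 152], [49, 52, 55, 52, 98, 150], [49, 50, 54, 51, 96, 150], [46, 49, 49, 56, 99, 145], [53, 56, 56, 56, 94, 148]]
[([298.0, 192.0, 20.0, 24.0], 0.49)] [[307.5 192.6]
 [299.1 190.7]
 [315.9 194.4]]
[[128, 0, 42, 159, 3825], [182, 0, 47, 150, 3918], [229, 0, 82, 118, 5085], [330, 0, 23, 4, 67], [313, 3, 59, 80, 1889], [260, 16, 14, 5, 46], [228, 32, 10, 30, 154], [301, 54, 9, 12, 61], [260, 125, 31, 8, 145], [244, 127, 14, 12, 97], [155, 142, 30, 11, 179], [125, 148, 8, 8, 46], [155, 152, 38, 32, 866], [247, 155, 31, 9, 111], [259, 168, 35, 11, 137], [236, 171, 19, 6, 55], [279, 179, 24, 9, 77], [299, 183, 19, 27, 230], [290, 208, 20, 19, 111], [289, 223, 10, 12, 36], [273, 230, 18, 28, 267], [374, 232, 29, 33, 581], [308, 310, 41, 30, 842]]
```

The numbers agree. Cap B's tail is 2 mm inside the mouth, the caps meet at x = 84, cap A is at the gate (x = 166), and the gate is down. The scene shows changes only at the arm, the rail and the caps' old spots, so I'm handing in.

```bash
python3 -c "
from workcell import env
print(env.job_done())"
```

```text
the job is handed in; nothing more can be done
None
```

The job is handed in at about 28 s: the gate was pressed to its hard stop, then both caps were pushed in nose first until they lie end to end, the first against the gate and the second's tail about 2 mm inside the mouth; nothing else on the bench was moved.

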